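Turn the heater block over from tubes to slides

TASK

The dry-block heater is set up for tubes and is now needed for slides: take its aluminium block off the stage, turn it over so that the two slide bays face up, and set it back fully home on the two locating pins. Set it down gently, never let it drop or topple, then let go of it; leave the dishes, the tube rack and the slide box where they are.

Things in the scene. Friction and masses are not known exactly. Their poses are not given: they have to be found in the camera images.
- block: Reversible aluminium block, 64 mm wide (its x), 116 mm long (its y), 20 mm thick (its z), 0.25 to 0.40 kg; origin at its centre. Long edges plain, to grip across the 64 mm. It stands by itself on either flat end (64 x 20 mm foot, topples past 9 degrees). At the start seated, axes as the heater's; at the end x again along the heater's x, y and z reversed.
- wells (a point): Centre of the block's +z face, up at the start: twelve tube wells 11.5 mm wide, in 3 rows of 4. Axes as the block's.
- bays (a point): Centre of the block's -z face, down at the start: two rectangular slide bays, 76 x 26 mm and 3 mm deep, side by side. Axes as the block's.
- hole_a (a point): Middle of a round 11 mm hole right through the block, at block x = +14, y = +49, z = 0 mm. The holes lie nearer one long side: the block fits the pins either face up, but not turned half round on the stage.
- hole_b (a point): Middle of the like hole at block x = +14, y = -49, z = 0 mm. Once the block is turned over, this one goes on the left pin and hole_a on the right pin.
- heater: White dry-block heater, fixed. Housing 200 (x) x 180 (y) x 58 mm high, its low sloped control panel 50 mm further out on the -x side, towards the robot; origin at the centre of its underside, x away from the panel, z up. On its middle the dark stage, 54 (x) x 116 (y) mm, top 85 mm above the bench and 27 mm above the housing: the seated block overhangs it 5 mm along each long side.
- stage (a point): Centre of the flat top of the stage (heater x = 0, y = 0, z = 85 mm), axes as the heater's. The centre of the seated block lies 10 mm above this point.
- pin_left (a point): Foot of the locating pin at heater x = +14 mm, y = +49 mm, on the stage top: steel, 8 mm thick, 11.5 mm tall with a coned tip.
- pin_right (a point): Foot of the like pin at heater x = +14 mm, y = -49 mm.
- mat: Black heat-proof rubber mat, 180 (x) x 170 (y) x 3 mm, fixed flat on the bench beside the heater (to its left or its right) and clear: room to stand or lay the block down meanwhile. Origin at the centre of its underside on the bench.
- dish_low: Bystander: closed culture dish, 90 mm across, 15 mm high, on the bench; origin at the centre of its underside.
- dish_high: Bystander: a second such dish, stacked on the first.
- tube_rack: Bystander: orange rack with capped tubes, 70 (x) x 170 (y) x 86 mm high over the caps; origin at the centre of its underside.
- slide_box: Bystander: grey and white slide box, 87 (x) x 122 (y) x 37 mm high; origin at the centre of its underside.
There are look-alikes about, which are no part of the job. Leave any green or orange look-alike of the block alone.

How it is judged (in metres and radians):
On the way, in this order (a step that is already met when the one before it is completed fails the run):
1. the block is lifted clear of the pins, by its centre at least 30 mm above the stage or well off to the side ((z of block in the frame of stage above 0.03 m or horizontal distance between block and stage above 0.08 m)), for 0.1 s.
2. the block is turned over, slide bays up (within 17 degrees of level) (angle between block's own z axis and vertical above 2.84 rad), for 0.1 s.
At the end, for the whole second after the job is handed in: The block lies on the stage with its slide bays up (its z axis down, within 3 degrees of level), fully down over both pins (its centre within 2 mm of 10 mm above the stage top and within 4 mm of the stage centre, square to the heater within 3.4 degrees), at rest and released (angle between block's own z axis and vertical above 3.09 rad and z of block in the frame of stage between 0.006 and 0.012 m and horizontal distance between block and stage below 0.004 m and angle between the x axis of block and the x axis of heater, either way round below 0.06 rad and linear speed of block below 0.02 m/s); the robot touches nothing.
It fails at once if the block falls or topples freely: faster than 0.35 m/s (a free fall of about 6 mm) with no finger on it (linear speed of block above 0.35 m/s and contact force between the fingers and block below 0.2 N).
It fails at once if the block is banged or pressed onto the heater, the mat or the bench with over 60 N (contact force between block and heater above 60 N or contact force between block and mat above 60 N or contact force between block and table above 60 N).
It fails at once if a bystander is shifted by more than 20 mm (distance of any of dish_low, dish_high, tube_rack, slide_box from where it was at the start of the episode above 0.02 m).
It also fails if it takes over 56 s, if anything falls off the work surface, if the arm or the gripper's body presses on something with over 40 N, if the wrist force passes 120 N, or if a joint passes its speed limit or range.

ROBOT

A 6-joint arm with a two-finger parallel gripper is mounted at the origin on the work surface. World frame = base frame: x ahead of the robot, y to its left, z up, the work surface at z = 0. Lengths are in m, angles in degrees, forces in N, time in s.
With the tool pointing down it reaches from about 0.4 to 0.825 m from the base axis. Payload 7 kg.
Tool frame: the origin (TCP) lies at the very end of the fingers, on their centre line; the grasp point (between the pads) lies 19 mm behind it (ctrl.grip_point_offset is the distance from the TCP to the grasp point, in m); x points along the fingers, z is the direction in which the jaws open and shut, and the axes are right-handed (so a half turn about x gives the same grasp; the last joint's range is limited). The gripper opens to 88 mm and grips with 3 to 60 N. Pads are 19 mm wide; open, the fingers measure 130 mm over their backs; the gripper's body (78 mm by 193 mm) begins 47 mm behind the grasp point.
Start: joints at [80.907, 20.546, 0.682, 0, -70.136, -16.507], TCP at [0.292, 0.609, 0.227] pointing down, gripper open.
Joint ranges: [-176.03, 176.03], [-82.01, 121.73], [-58.28, 71.71], [-173.87, 95.51], [-174.79, -0.11], [-173.66, 173.66]. Speed limits (degrees/s): [136.94, 136.94, 172.46, 180, 180, 180].

INTERFACE

Orientations are given as [roll, pitch, yaw] about the fixed x, y, z axes, in that order (R = Rz(yaw) Ry(pitch) Rx(roll)).
In Python, from plant import get_obs, snapshot, calibration, close_job, ctrl gives the robot as it stands.
- The arm moves only by the tool move_arm, never from a script. Its argument "commands" is a list that holds one entry, the list of rows, each a list of 4 numbers: the shift along the tool's x, y, z in cm, then the turn about the tool's x in rad. In form: [[[dx, dy, dz, spin], ...]]. A call has 1 to 8 rows; each row shifts and turns the commanded pose from where the row before left it, along the tool's axes as they then stand; what a row does not reach is not made up. A row lasts 1/10 s, in which the tool goes at most 50 mm and 8.59 degrees, less where a joint would pass 70% of its speed; a pose out of reach is approached as far as the arm can. A call with a gripper value outside its range is refused whole. "jaw" is the finger opening in cm, from 0 to 8.76, set as the call begins (left out, the last holds). The fingers move at their own pace and stop on an object; the grip force is fixed at half the most. Time passes only in rows, so rows that do not move let the fingers close. It gives the time, the measured TCP pose, the force and the opening at its end, in the units of the state.
- get_obs(): the state, without advancing time (a new reading comes with each control period).
- snapshot(name): name is "scene" or "top"; returns (picture, depth): 480x640x3 uint8, red, green, blue; 480x640 float32, m along the optical axis (not along the pixel's ray), 0 where there is no reading.
- calibration(name): a dict with "mtx" (3x3 intrinsics, pixels), "k1" (the pictures are not rectified: a ray, as slopes to the right and down, at radius r is drawn at 1 + k1 r^2 times it, then the intrinsics apply), "T" (4x4, takes a point from camera to world coordinates). Camera axes: x right, y up, looking along -z (the intrinsics and any distortion apply to the point x, -y, -z); pixel columns grow to the right and rows downward; lengths in m; the calibration is good to about 2 mm. A picture is of the moment at which its call begins. calibration takes no time and is no camera call.
- close_job(): hands the job in, once; it reports no verdict.
The state is a dict: "clock": time; "joint_pos": joint angles; "qvel": joint speeds; "tau": joint torques, N m; "tool_pos": TCP position; "orientation": TCP orientation; "force": force on the tool from outside, world axes, zero at the start; "moment": the same for the moment, N m; "opening": finger opening in m.
Only numpy, scipy, OpenCV 4.12 (cv2) and the standard library are available. Lean on these libraries where they do the work, as an engineer would, in place of code of your own. Each camera call takes 0.05 s, during which the arm holds its last target. There are 200 camera calls.

## Working session

There is one attempt and no reset: what is moved stays moved. The work goes in short steps, Python scripts to look and compute and a tool call to move; the robot and the scene stay as the last step left them, time stands still between calls to the robot, and variables do not carry over. Pictures are saved under pics/ and viewed, about 8 in all and at most 12, crops included, and the job is handed in when it is done.

Besides the shell and the picture viewer there is one more tool, called by a JSON object that holds its "op" and its "data". move_arm: Moves the arm, as the interface text tells. Its arguments: {"type":"object","properties":{"commands":{"type":"array"},"jaw":{"type":"number"}},"required":["commands"]}

```bash
ls; mkdir -p pics
cat > h.py <<'E'
import numpy as np, cv2
from plant import get_obs, snapshot, calibration, close_job, ctrl
def ray(name,u,v):
    c=calibration(name);K=np.array(c['mtx']);T=np.array(c['T']);k1=c['k1']
    d=np.array([(u-K[0,2])/K[0,0],(v-K[1,2])/K[1,1]]);s=d.copy()
    for _ in range(30): s=d/(1+k1*(s@s))
    return T[:3,3],T[:3,:3]@np.array([s[0],-s[1],-1.])
def onplane(name,u,v,z):
    o,d=ray(name,u,v);return o+d*(z-o[2])/d[2]
def atdepth(name,u,v,dep):
    o,d=ray(name,u,v);return o+d*dep
def save(p,n): cv2.imwrite('pics/'+n,cv2.cvtColor(p,cv2.COLOR_RGB2BGR))
E
python3 - <<'E'
from h import *
for n in('scene','top'):
    p,d=snapshot(n);save(p,n+'0.png');np.save(n+'0.npy',d);c=calibration(n);print(n,c)
print(get_obs(),ctrl.grip_point_offset)
E
```

```text
pics
scene {'mtx': array([[433.59189625,   0.        , 323.42941411],
       [  0.        , 433.59189625, 240.56194907],
       [  0.        ,   0.        ,   1.        ]]), 'k1': -0.0052043920552639665, 'T': array([[-0.00267009, -0.66157842,  0.74987123,  1.24571329],
       [ 0.99996307,  0.00435953,  0.00740683, -0.01051723],
       [-0.00816928,  0.74986331,  0.66154235,  0.74268434],
       [ 0.        ,  0.        ,  0.        ,  1.        ]])}
top {'mtx': array([[603.21661443,   0.        , 323.01758406],
       [  0.        , 603.21661443, 252.16627012],
       [  0.        ,   0.        ,   1.        ]]), 'k1': -0.12283921748877734, 'T': array([[ 0.03058599,  0.99399715, -0.10504365,  0.34157291],
       [-0.99949242,  0.03135225,  0.00565072, -0.0175488 ],
       [ 0.00891015,  0.1048175 ,  0.99445156,  1.71148404],
       [ 0.        ,  0.        ,  0.        ,  1.        ]])}
{'clock': 0.1, 'joint_pos': array([ 8.09079541e+01,  2.05858068e+01,  6.37082739e-01, -1.53272644e-02,
       -7.01343674e+01, -1.65068521e+01]), 'qvel': array([ 0.08868844, -0.07929457,  0.13281839,  0.01519649, -0.1409862 ,
        0.045678  ]), 'tau': array([-2.73590602e-03, -5.84161127e+01,  2.93753529e+01,  7.01564088e+00,
        1.02105516e-02, -4.75829825e-05]), 'tool_pos': array([0.29149568, 0.60832664, 0.22572641]), 'orientation': array([   6.66996278,   89.915668  , -108.93415415]), 'force': array([ 0.26338281,  0.42266974, -0.39621576]), 'moment': array([0.03182889, 0.01006557, 0.0374893 ]), 'opening': 0.0874807893033256} 0.0188
```

View pics/scene0.png

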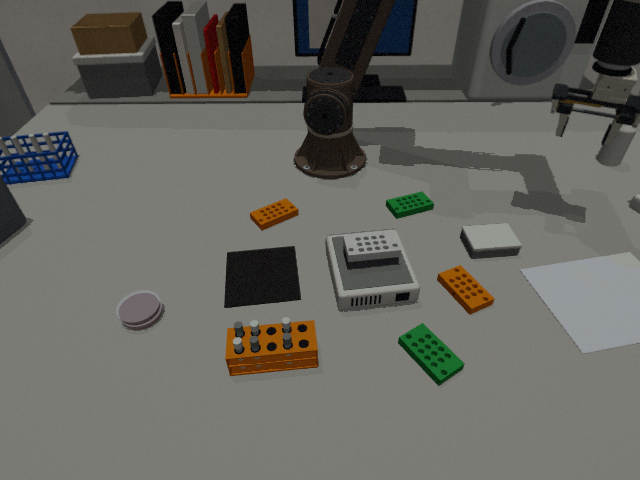

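View pics/top0.png

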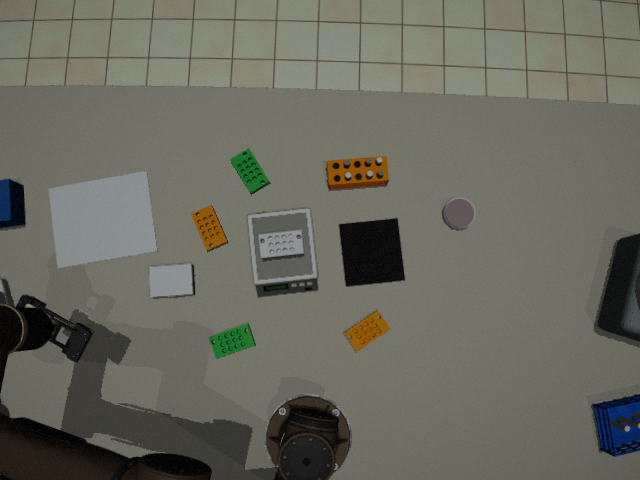

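Candidates (top-view pixels): the grey-white block on the heater (282,243), greens at (250,171) and (232,341), and oranges at (210,228) and (367,331). The description fits only the aluminium one on the heater stage. The mat is at (372,252), to the heater's right (-y). I'll measure the block now and confirm it with a crop.

Run:
```python
from h import *
p=cv2.imread('pics/top0.png');d=np.load('top0.npy')
cv2.imwrite('pics/crop0.png',cv2.resize(p[195:305,235:415],None,fx=4,fy=4,interpolation=cv2.INTER_CUBIC))
H=np.full((480,640),np.nan)
P=np.zeros((480,640,3))
for v in range(190,310):
    for u in range(230,420):
        if d[v,u]>0: P[v,u]=atdepth('top',u,v,d[v,u])
def rect(m,z,name):
    m=cv2.morphologyEx(m.astype(np.uint8),cv2.MORPH_CLOSE,np.ones((7,7)))
    cs,_=cv2.findContours(m,cv2.RETR_EXTERNAL,cv2.CHAIN_APPROX_NONE)
    c=max(cs,key=cv2.contourArea).reshape(-1,2)
    q=np.array([onplane('top',u,v,z)[:2]*1000 for u,v in c],np.float32)
    r=cv2.minAreaRect(q);print(name,r,cv2.boundingRect(c))
Z=P[...,2]
rect((Z>0.092)&(Z<.12),.105,'block depth')
g=cv2.cvtColor(p,cv2.COLOR_BGR2GRAY);box=np.zeros_like(g,bool);box[225:262,255:307]=1
rect(box&(g>140),.105,'block bright')
rect((Z>0.045)&(Z<.2),.058,'housing')
m=(g<40);m[:, :330]=0;m[:200]=0;m[300:]=0;m[:,415:]=0
rect(m,.003,'mat')
print('Z block',np.median(Z[238:248,270:295]),'housing',Z[220,282],Z[265,282],'mat',np.median(Z[240:260,360:390]))
```

```text
Traceback (most recent call last):
  File "h.py", line 11, in atdepth
    o,d=ray(name,u,v);return o+d*dep
        ~~~^^^^^^^^^^
  File "h.py", line 4, in ray
    c=calibration(name);K=np.array(c['mtx']);T=np.array(c['T']);k1=c['k1']
ValueError: time passes only in moves, steps and waits
```

View pics/crop0.png

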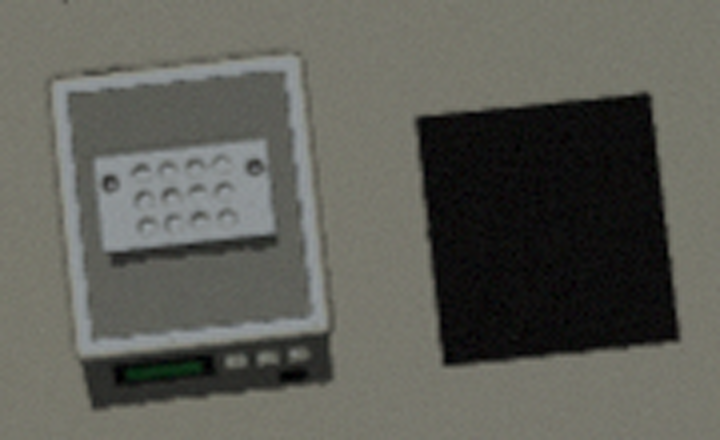

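The crop shows the aluminium block with its 12 wells and two holes nearer the far (+x) side, seated at about (282,243). The mat is clear. My `ray` helper called `calibration` too often, so I'll cache it.

```bash
sed -i 's/c=calibration(name);K/c=cal(name);K/; s/^def ray/import functools\n@functools.cache\ndef cal(n): return calibration(n)\ndef ray/' h.py
cat > meas.py <<'E'
from h import *
def pts(d,name='top',r=(190,310,230,420)):
    P=np.zeros((480,640,3))
    for v in range(r[0],r[1]):
        for u in range(r[2],r[3]):
            if d[v,u]>0: P[v,u]=atdepth(name,u,v,d[v,u])
    return P
def rect(m,z,name,k=7):
    m=cv2.morphologyEx(m.astype(np.uint8),cv2.MORPH_CLOSE,np.ones((k,k)))
    cs,_=cv2.findContours(m,cv2.RETR_EXTERNAL,cv2.CHAIN_APPROX_NONE)
    c=max(cs,key=cv2.contourArea).reshape(-1,2)
    q=np.array([onplane('top',u,v,z)[:2]*1000 for u,v in c],np.float32)
    r=cv2.minAreaRect(q);print(name,np.round(r[0],1),np.round(r[1],1),round(r[2],2),cv2.boundingRect(c));return r
E
python3 - <<'E'
from meas import *
p=cv2.imread('pics/top0.png');d=np.load('top0.npy')
P=pts(d);Z=P[...,2]
rect((Z>0.092)&(Z<.12),.105,'block depth')
g=cv2.cvtColor(p,cv2.COLOR_BGR2GRAY);box=np.zeros_like(g,bool);box[225:262,255:307]=1
rect(box&(g>140),.105,'block bright')
rect((Z>0.045)&(Z<.2),.058,'housing')
m=(g<40);m[:, :330]=0;m[:200]=0;m[300:]=0;m[:,415:]=0
rect(m,.003,'mat')
print('Z block',np.median(Z[238:248,270:295]),'housing',Z[220,282],Z[265,282],'mat',np.median(Z[240:260,360:390]))
E
```

```text
block depth [529.7  86.4] [ 65.4 116.3] 8.19 (259, 230, 45, 29)
block bright [531.7  88.1] [ 59.1 111.4] 8.18 (259, 231, 44, 26)
housing [523.7  85.1] [212.3 179.2] 8.27 (247, 208, 72, 82)
mat [ 527.6 -165.4] [177.6 168.3] 7.76 (339, 219, 65, 67)
Z block 0.10203517225949188 housing 0.05877029545094081 0.05784912986003876 mat 0.0027474370710937057
```

```bash
cat > plan.py <<'E'
from h import *
from scipy.spatial.transform import Rotation as Rn
YAW=8.2
def tool():
    o=get_obs();R=Rn.from_euler('xyz',o['orientation'],degrees=True).as_matrix();return o,R
def to(xyz,yawx=YAW):
    o,R=tool()
    a=np.degrees(np.arctan2(R[1,2],R[0,2]));e=(yawx-a+90)%180-90   # rotate world yaw by e
    D=np.array(xyz)-o['tool_pos']
    print('t',o['clock'],'tcp',o['tool_pos'].round(4),'rpy',o['orientation'].round(2),'zyaw',round(a,2),'yaw err',round(e,2),'-> spin about tool x(down)',round(-np.radians(e),4))
    print('shift tool cm, before spin',(R.T@D*100).round(2),' after spin',((Rn.from_euler('z',e,degrees=True).as_matrix()@R).T@D*100).round(2))
    print('q',o['joint_pos'].round(1),'F',o['force'].round(2),'open',o['opening'])
E
python3 -c "
from plan import *
print(tool()[1].round(3)); to([.5305+np.sin(np.radians(-8.2))*.01,.087+.01*.99,.20])"
```

```text
[[-0.     0.902 -0.432]
 [-0.001 -0.432 -0.902]
 [-1.     0.     0.001]]
t 0.1 tcp [0.2915 0.6083 0.2257] rpy [   6.67   89.92 -108.93] zyaw -115.6 yaw err -56.2 -> spin about tool x(down) 0.9808
shift tool cm, before spin [ 2.63 43.53 35.85]  after spin [  2.56  54.01 -16.22]
q [ 80.9  20.6   0.6  -0.  -70.1 -16.5] F [ 0.26  0.42 -0.4 ] open 0.0874807893033256
```

{"op": "move_arm", "data": {"commands": [[[0,3.1,2.56,0],[0,3.1,2.56,0],[0,3.1,2.56,0],[0,3.1,2.56,0],[0,3.1,2.56,0],[0,3.1,2.56,0],[0,3.1,2.56,0],[0,3.1,2.56,0]]], "jaw": 8.76}}

```text
clock: 0.9
tool_pos: [0.4271, 0.3152, 0.2264]
orientation: [-27.7, 90.0, -143.3]
force: [1.0, 0.6, 0.1]
opening: 0.0882
```

{"op": "move_arm", "data": {"commands": [[[0,0,0,0.14],[0,0,0,0.14],[0,0,0,0.14],[0,0,0,0.14],[0,0,0,0.14],[0,0,0,0.14],[0,0,0,0.14],[0,0,0,0]]]}}

```text
clock: 1.7
tool_pos: [0.4266, 0.3167, 0.2262]
orientation: [34.6, 90.0, -137.3]
force: [1.0, 0.0, 0.4]
opening: 0.0875
```

```bash
python3 -c "
from plan import *
to([.5305+np.sin(np.radians(-8.2))*.01,.087+.01*.99,.18])"
```

```text
t 1.7 tcp [0.4266 0.3167 0.2262] rpy [  34.62   89.96 -137.25] zyaw -171.88 yaw err 0.08 -> spin about tool x(down) -0.0013
shift tool cm, before spin [ 4.63 23.2  -7.04]  after spin [ 4.63 23.21 -7.01]
q [ 57.7   7.  -17.4  -0.  -65.6 -49.6] F [0.98 0.   0.38] open 0.08746125209949451
```

{"op": "move_arm", "data": {"commands": [[[0,3.86,-1.17,0],[0,3.86,-1.17,0],[0,3.86,-1.17,0],[1,3.86,-1.17,0],[2,3.86,-1.17,0],[1.6,3.86,-1.17,0],[0,0,0,0],[0,0,0,0]]]}}

```text
clock: 2.5
tool_pos: [0.5295, 0.0967, 0.18]
orientation: [23.1, 89.9, -148.6]
force: [0.8, 0.0, 0.2]
opening: 0.0877
```

Run:
```python
from plan import *
to([.5305+np.sin(np.radians(-8.2))*.01,.087+.01*.99,.087])
p,d=snapshot('top');q,_=snapshot('scene')
save(np.hstack([cv2.resize(p[190:310,210:340],(520,480)),cv2.resize(q[200:320,300:440],(560,480))])[:, :],'c1.png')
im=cv2.imread('pics/c1.png');cv2.imwrite('pics/c1.png',cv2.resize(im,(800,356)))
```

```text
t 2.5 tcp [0.5295 0.0967 0.18  ] rpy [  23.12   89.92 -148.57] zyaw -171.69 yaw err -0.11 -> spin about tool x(down) 0.0019
shift tool cm, before spin [ 9.3  -0.04  0.03]  after spin [ 9.3  -0.04  0.03]
q [ 31.2   9.9 -20.4   0.  -59.8 -22.9] F [0.8  0.02 0.23] open 0.08773112257447793
```

View pics/c1.png

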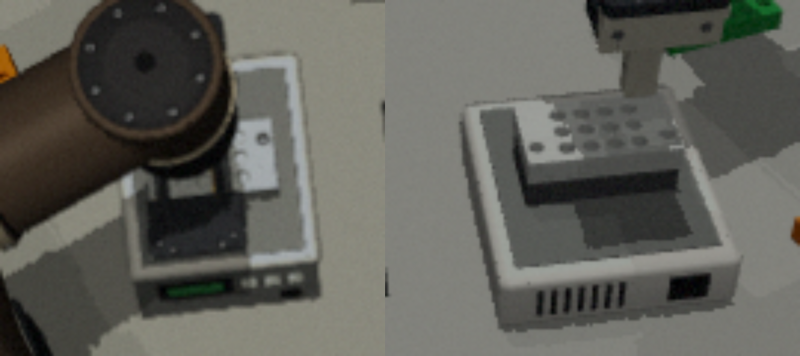

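The gripper straddles the block at the +y half and lines up within the 12 mm clearance on each side. Now I'll descend and grip.

{"op": "move_arm", "data": {"commands": [[[2.5,0,0,0],[2.5,0,0,0],[2.0,0,0,0],[1.5,0,0,0],[0.8,0,0,0],[0,0,0,0],[0,0,0,0]]]}}

```text
clock: 3.3
tool_pos: [0.5299, 0.0985, 0.0884]
orientation: [-169.4, 89.9, 19.0]
force: [1.1, -0.1, -0.2]
opening: 0.088
```

{"op": "move_arm", "data": {"commands": [[[0,0,0,0],[0,0,0,0],[0,0,0,0],[0,0,0,0],[0,0,0,0],[0,0,0,0],[0,0,0,0],[0,0,0,0]]], "jaw": 5.5}}

```text
clock: 4.1
tool_pos: [0.5298, 0.0978, 0.088]
orientation: [-176.8, 90.0, 11.4]
force: [-1.4, -0.5, 5.2]
opening: 0.0635
```

{"op": "move_arm", "data": {"commands": [[[-0.3,0,0,0],[-0.6,0,0,0],[-1.0,0,0,0],[-1.5,0,0,0],[-2.0,0,0,0],[-2.5,0,0,0],[0,0,0,0],[0,0,0,0]]]}}

```text
clock: 4.9
tool_pos: [0.5296, 0.0979, 0.1672]
orientation: [-144.1, 89.9, 44.1]
force: [-0.3, 0.9, -3.7]
opening: 0.0637
```

Run:
```python
from plan import *
to([.53,.097,.16])
q,d=snapshot('scene');save(cv2.resize(q[140:320,270:450],(600,600)),'c2.png')
```

```text
t 4.9 tcp [0.5296 0.0979 0.1672] rpy [-144.12   89.91   44.12] zyaw -171.76 yaw err -0.04 -> spin about tool x(down) 0.0007
shift tool cm, before spin [ 0.72  0.09 -0.03]  after spin [ 0.72  0.09 -0.03]
q [ 31.3  10.5 -21.5  -0.  -58.  -23.1] F [-0.28  0.94 -3.73] open 0.06373774290542061
```

View pics/c2.png

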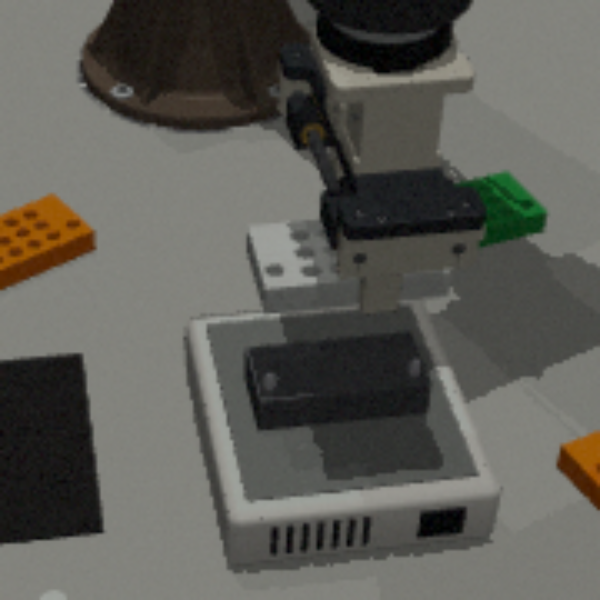

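The block is held level with the stage and pins bare. The tool can only spin about the vertical. So I'll turn the block in the grip: hook the +y end on the housing's right edge to tip the −y end down, then use the stage's left wall to pass vertical, and finish on the mat.

{"op": "move_arm", "data": {"commands": [[[0,2.0,0,0],[0,3.0,0,0],[0,3.0,0,0],[0,2.5,0,0],[1,1.2,0,0],[3,0,0,0],[3,0,0,0],[2,0,0,0]]]}}

```text
clock: 5.75
tool_pos: [0.5443, -0.0185, 0.0733]
orientation: [0.2, 89.8, -171.6]
force: [0.1, 0.3, -3.3]
opening: 0.0639
```

{"op": "move_arm", "data": {"commands": [[[0.8,0,0,0],[0.4,0,0,0],[0.2,0,0,0],[0.2,0,0,0],[0,0,0,0]]]}}

```text
clock: 6.25
tool_pos: [0.5467, -0.0179, 0.0611]
orientation: [-170.8, 89.9, 17.4]
force: [-0.5, -0.1, -2.3]
opening: 0.0638
```

{"op": "move_arm", "data": {"commands": [[[0.2,0,0,0],[0.2,0,0,0],[0.2,0,0,0],[0,0,0,0]]]}}

```text
clock: 6.65
tool_pos: [0.5472, -0.0187, 0.056]
orientation: [153.2, 89.9, -18.5]
force: [-0.8, -4.6, 3.9]
opening: 0.0639
```

Run:
```python
from plan import *
to([.546,-.018,.05])
q,d=snapshot('scene');save(cv2.resize(q[160:320,230:430],(750,600)),'c3.png')
```

```text
t 6.65 tcp [ 0.5472 -0.0187  0.056 ] rpy [153.21  89.88 -18.5 ] zyaw -171.72 yaw err -0.08 -> spin about tool x(down) 0.0014
shift tool cm, before spin [ 0.6  -0.09  0.1 ]  after spin [ 0.6  -0.09  0.1 ]
q [ 18.6  18.6 -27.8   0.1 -43.6 -10.4] F [-0.77 -4.57  3.92] open 0.06387359994392193
```

View pics/c3.png

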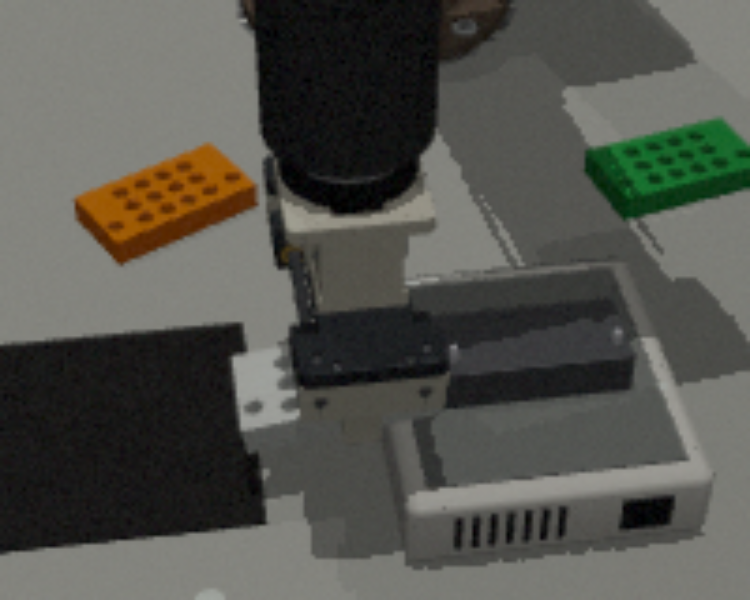

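{"op": "move_arm", "data": {"commands": [[[0.2,0.1,0,0],[0.2,0,0,0],[0.2,0,0,0],[0,0,0,0]]]}}

```text
clock: 7.1
tool_pos: [0.5473, -0.0199, 0.0505]
orientation: [149.3, 89.9, -22.4]
force: [-2.7, -5.3, 9.4]
opening: 0.0638
```

```bash
cat > tilt.py <<'E'
# block tilt from depth: grey points of block seen left/right, in heater frame about TCP
from plan import *
from meas import pts
def tilt(cam='scene',show=False):
    o,R=tool();q,d=snapshot(cam)
    ys,xs=np.where(d>0)
    k=cal(cam);T=np.array(k['T']);K=np.array(k['mtx'])
    m=np.array([(xs-K[0,2])/K[0,0],(ys-K[1,2])/K[1,1]])
    s=m/(1+k['k1']*(m**2).sum(0));s=m/(1+k['k1']*(s**2).sum(0))
    W=(T[:3,:3]@np.vstack([s[0],-s[1],-np.ones_like(s[0])])*d[ys,xs]).T+T[:3,3]
    y=np.radians(YAW);H=np.array([[np.cos(y),np.sin(y),0],[-np.sin(y),np.cos(y),0],[0,0,1]])
    L=(W-o['tool_pos'])@H.T*1000
    c=q[ys,xs].astype(int);grey=(c.max(1)-c.min(1)<25)&(c.mean(1)>70)
    return L,grey,c,o,q
E
python3 - <<'E'
from tilt import *
to([.546,-.018,.05])
for cam in('scene','top'):
    L,g,c,o,q=tilt(cam)
    m=g&(abs(L[:,0])<28)&(L[:,1]<-15)&(L[:,1]>-90)&(L[:,2]>-o['tool_pos'][2]*1000+8)&(L[:,2]<40)
    A=L[m]
    if len(A)>5: f=np.polyfit(A[:,1],A[:,2],1);print(cam,len(A),'slope deg',np.degrees(np.arctan(f[0])),f,A.min(0).round(),A.max(0).round())
E
```

```text
t 7.1 tcp [ 0.5473 -0.0199  0.0505] rpy [149.27  89.87 -22.43] zyaw -171.7 yaw err -0.1 -> spin about tool x(down) 0.0017
shift tool cm, before spin [ 0.05 -0.21  0.11]  after spin [ 0.05 -0.21  0.11]
q [ 18.5  19.  -28.    0.1 -42.8 -10.3] F [-2.68 -5.32  9.37] open 0.06380777975317858
scene 267 slope deg 15.439204747015763 [ 0.2761822  14.84956769] [-28. -67. -11.] [ 27. -33.  10.]
top 123 slope deg 15.223231676830366 [ 0.27212943 12.27468239] [-28. -68. -16.] [ 22. -37.   9.]
```

```bash
cat >> tilt.py <<'E'
def prof(cam,y0,y1,zmin,step=6,xr=20):
    L,g,c,o,q=tilt(cam);zb=-o['tool_pos'][2]*1000
    for a in np.arange(y0,y1,step):
        m=(abs(L[:,0])<xr)&(L[:,1]>=a)&(L[:,1]<a+step)&(L[:,2]>zb+zmin)&(L[:,2]<70)
        if m.sum()>3: print(cam,a,m.sum(),'z',np.percentile(L[m,2],[10,50,90]).round(1),'col',c[m].mean(0).round())
    return q
E
python3 - <<'E'
from tilt import *
prof('scene',-96,60,8);p=prof('top',-96,-24,8)
E
```

```text
scene -72 5 z [-5.2 -4.4 -2.7] col [121. 122. 118.]
scene -66 34 z [-5.3 -3.2 -1.8] col [146. 148. 143.]
scene -60 38 z [-8.3 -1.2  1.3] col [135. 136. 132.]
scene -54 32 z [0.2 1.7 3.6] col [151. 152. 148.]
scene -48 34 z [1.2 3.4 5.7] col [148. 150. 146.]
scene -42 32 z [-1.   3.7  8. ] col [117. 119. 115.]
scene -36 15 z [-1.6  4.3  8.3] col [97. 98. 94.]
scene 18 11 z [-33.1 -27.7 -14.9] col [62. 62. 59.]
scene 48 6 z [35.  36.5 38.3] col [32. 31. 33.]
scene 54 30 z [35.1 37.  44.2] col [50. 51. 52.]
top -72 12 z [-9.9 -6.2 -5.3] col [102. 102.  96.]
top -66 28 z [-12.1  -6.1  -0.3] col [150. 151. 142.]
top -60 22 z [-8.4 -2.8  2.7] col [162. 164. 154.]
top -54 16 z [-3.7  0.8  2.8] col [162. 166. 156.]
top -48 10 z [-4.1 -1.6  7.3] col [152. 156. 146.]
top -42 7 z [-8.6 -7.1  0.7] col [97. 98. 92.]
```

{"op": "move_arm", "data": {"commands": [[[0.2,0,0,0],[0.2,0,0,0],[0.2,0,0,0],[0.2,0,0,0],[0,0,0,0]]]}}

```text
clock: 7.8
tool_pos: [0.5474, -0.0198, 0.0425]
orientation: [154.8, 89.9, -16.9]
force: [-1.9, -5.6, 11.1]
opening: 0.0638
```

Run:
```python
from tilt import *
to([.546,-.018,.05])
q=prof('scene',-84,-30,8);save(cv2.resize(q[160:320,230:430],(750,600)),'c4.png')
```

```text
t 7.8 tcp [ 0.5474 -0.0198  0.0425] rpy [154.79  89.86 -16.91] zyaw -171.7 yaw err -0.1 -> spin about tool x(down) 0.0017
shift tool cm, before spin [-0.75 -0.19  0.11]  after spin [-0.75 -0.19  0.11]
q [ 18.5  19.6 -28.5   0.1 -41.8 -10.3] F [-1.86 -5.64 11.06] open 0.06377098023935233
scene -60 31 z [-22.4 -19.9 -17.8] col [134. 135. 131.]
scene -54 38 z [-21.8 -15.8 -12.5] col [130. 132. 128.]
scene -48 34 z [-12.3 -10.3  -7.4] col [138. 139. 135.]
scene -42 35 z [-9.2 -7.2 -4.9] col [132. 133. 130.]
scene -36 21 z [-10.   -5.7  -0.9] col [96. 97. 94.]
```

View pics/c4.png

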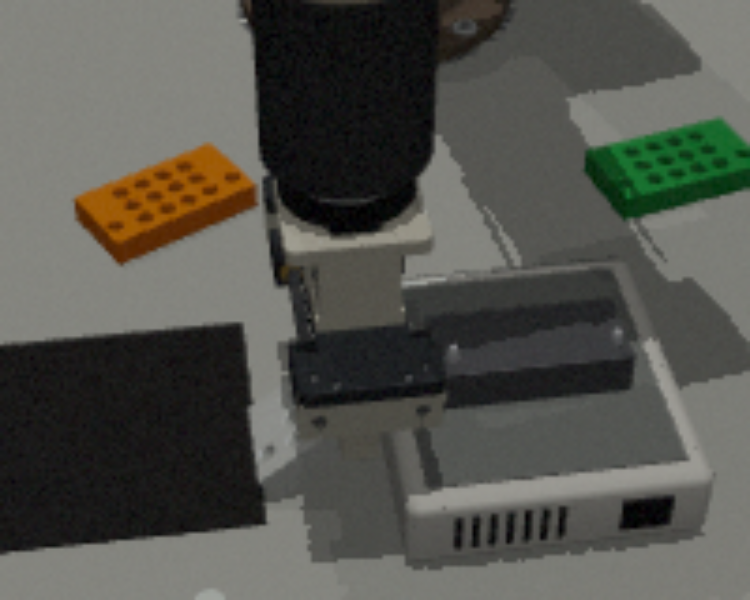

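The block is now tilted about 38°, with the B end down at about (270,450) in the crop, just above the mat. I'll lift it, carry it to the heater's left side, and push its lower end against the housing's left wall.

{"op": "move_arm", "data": {"commands": [[[-1,0,0,0],[-2.5,0,0,0],[-3,0,0,0],[-3,0,0,0],[-2.8,0,0,0],[0,-2,0,0],[0,-3.5,0,0],[0,-3.5,0,0]]]}}

```text
clock: 8.65
tool_pos: [0.5333, 0.0709, 0.1645]
orientation: [-144.1, 89.9, 44.1]
force: [0.3, 0.1, -2.1]
opening: 0.064
```

{"op": "move_arm", "data": {"commands": [[[0,-3.5,0,0],[0,-3.5,0,0],[0,-3.5,0,0],[0,-3.5,0,0],[0,-2.5,0,0],[0,-1.5,0,0],[0,0,0,0]]]}}

```text
clock: 9.35
tool_pos: [0.5075, 0.2499, 0.1638]
orientation: [-125.4, 90.0, 63.0]
force: [0.0, -0.6, -2.6]
opening: 0.0638
```

Run:
```python
from tilt import *
c,s=np.cos(np.radians(YAW)),np.sin(np.radians(YAW))
to([.5305-.162*s,.087+.162*c,.075])
prof('scene',-84,-30,80);prof('top',-84,-30,80)
```

```text
t 9.35 tcp [0.5075 0.2499 0.1638] rpy [-125.37   89.96   62.99] zyaw -171.64 yaw err -0.16 -> spin about tool x(down) 0.0028
shift tool cm, before spin [8.88 0.25 0.05]  after spin [8.88 0.25 0.05]
q [ 46.   13.2 -18.4  -0.  -58.4 -37.7] F [ 0.02 -0.58 -2.63] open 0.06384694895008129
scene -60 40 z [-22.4 -19.7 -18.4] col [139. 141. 136.]
scene -54 46 z [-20.5 -15.9 -12.7] col [131. 133. 129.]
scene -48 53 z [-15.1 -10.9  -8.6] col [133. 134. 130.]
scene -42 35 z [-8.6 -6.7 -3.9] col [135. 136. 133.]
scene -36 44 z [-10.6  -2.8   1.4] col [93. 94. 91.]
top -66 4 z [-26.8 -23.2 -21.6] col [120. 119. 110.]
top -60 35 z [-26.3 -22.1 -15.9] col [139. 140. 131.]
top -54 39 z [-25.5 -17.2 -12.4] col [134. 136. 127.]
top -48 39 z [-19.8 -12.6  -8.4] col [141. 142. 133.]
top -42 37 z [-13.4 -10.3  -3.5] col [130. 132. 124.]
top -36 43 z [-18.4  -7.3   1.8] col [87. 88. 82.]
```

{"op": "move_arm", "data": {"commands": [[[2.5,0,0,0],[3,0,0,0],[2.5,0,0,0],[1.4,0,0,0],[0,0.5,0,0],[0,0.5,0,0],[0,0.4,0,0],[0,0.4,0,0]]]}}

```text
clock: 10.25
tool_pos: [0.5117, 0.2336, 0.0719]
orientation: [-127.8, 89.5, 60.4]
force: [-8.2, 17.6, 4.7]
opening: 0.0637
```

{"op": "move_arm", "data": {"commands": [[[0,0.4,0,0],[0,0.4,0,0],[0,0.4,0,0],[0,0.4,0,0],[0,0,0,0]]]}}

```text
clock: 10.75
tool_pos: [0.5163, 0.2186, 0.0733]
orientation: [-143.7, 89.3, 44.6]
force: [-0.1, 11.7, 2.5]
opening: 0.0636
```

{"op": "move_arm", "data": {"commands": [[[0,0.4,0,0],[0,0.4,0,0],[0,0.4,0,0],[0,0.4,0,0],[0,0.4,0,0],[0,0,0,0]]]}}

```text
clock: 11.35
tool_pos: [0.5184, 0.1972, 0.0726]
orientation: [-146.0, 89.5, 42.2]
force: [-0.5, 7.3, 0.4]
opening: 0.0636
```

Run:
```python
from tilt import *
c,s=np.cos(np.radians(YAW)),np.sin(np.radians(YAW))
to([.5305-.1*s,.087+.1*c,.075])
q=prof('scene',-84,40,5);p=prof('top',-84,20,5)
save(cv2.resize(q[130:310,330:510],(600,600)),'c5.png')
```

```text
t 11.35 tcp [0.5184 0.1972 0.0726] rpy [-146.03   89.47   42.24] zyaw -171.74 yaw err -0.06 -> spin about tool x(down) 0.0011
shift tool cm, before spin [-0.25  1.08  0.37]  after spin [-0.25  1.08  0.37]
q [ 41.   17.7 -26.2  -0.  -45.6 -32.8] F [-0.47  7.3   0.42] open 0.06360670811339496
scene -84 32 z [12.9 14.3 15.8] col [59. 60. 62.]
scene -78 35 z [12.9 14.2 15.9] col [60. 60. 62.]
scene -72 30 z [12.2 14.3 15.3] col [59. 60. 62.]
scene -66 42 z [13.3 14.8 23.1] col [67. 67. 69.]
scene -60 27 z [12.3 14.5 17. ] col [63. 64. 66.]
scene -54 8 z [11.7 14.2 14.7] col [70. 72. 71.]
scene -48 13 z [-14.  -12.4 -11.3] col [87. 90. 86.]
scene -42 30 z [-14.3 -12.8 -11.6] col [84. 86. 82.]
scene -36 28 z [-16.3 -14.1 -13. ] col [104. 103.  99.]
scene -30 28 z [-16.4 -15.6 -13.8] col [106. 105. 100.]
scene -24 6 z [-17.4 -16.5 -16. ] col [86. 86. 82.]
scene -18 42 z [-32.8 -27.4 -21.8] col [69. 70. 67.]
scene -12 66 z [-24.  -13.5  -6.8] col [77. 78. 75.]
scene -6 19 z [-10.1  -6.1   0.2] col [83. 84. 81.]
top -84 30 z [ 8.4 11.6 16.7] col [58. 59. 59.]
top -78 34 z [ 7.1 11.5 16.2] col [58. 59. 59.]
top -72 32 z [ 8.5 11.9 15. ] col [58. 58. 59.]
top -66 33 z [ 7.8 13.2 19.5] col [64. 64. 64.]
top -60 32 z [ 8.4 10.6 16.3] col [60. 60. 61.]
top -54 18 z [-17.3 -14.7   9.4] col [83. 84. 80.]
top -48 31 z [-21.8 -16.4 -11.3] col [105. 106. 100.]
top -42 33 z [-20.3 -15.6 -12. ] col [98. 99. 93.]
top -36 30 z [-20.1 -16.6 -11.9] col [103. 102.  94.]
top -30 29 z [-21.1 -17.3 -14.3] col [109. 107.  98.]
```

View pics/c5.png

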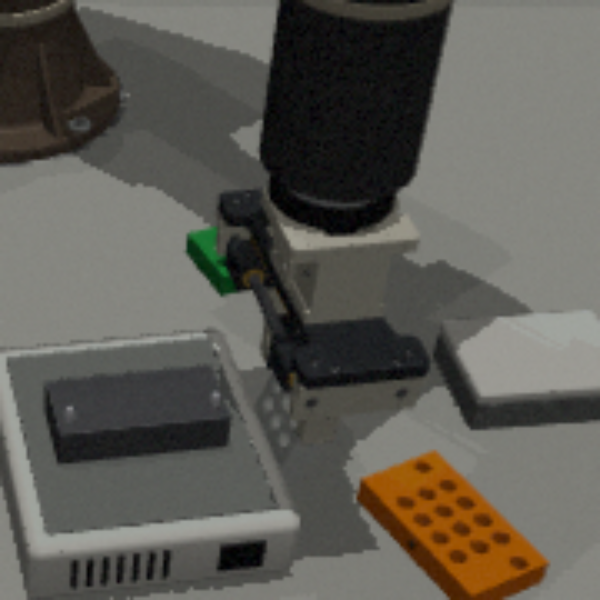

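The crop shows the block at about (280,415), roughly 70° steep, leaning on the housing's left wall. I'll keep going past vertical.

{"op": "move_arm", "data": {"commands": [[[0,0.4,0,0],[0,0.4,0,0],[0,0.4,0,0],[0,0.4,0,0],[0,0,0,0]]]}}

```text
clock: 11.95
tool_pos: [0.5204, 0.181, 0.0724]
orientation: [-147.3, 89.5, 41.0]
force: [0.5, 5.7, 0.2]
opening: 0.0637
```

{"op": "move_arm", "data": {"commands": [[[0,0.4,0,0],[0,0.4,0,0],[0,0.4,0,0],[0,0.4,0,0],[0,0,0,0]]]}}

```text
clock: 12.45
tool_pos: [0.5227, 0.1654, 0.0722]
orientation: [-146.4, 89.5, 41.8]
force: [0.4, 7.2, -2.0]
opening: 0.0634
```

Run:
```python
from tilt import *
c,s=np.cos(np.radians(YAW)),np.sin(np.radians(YAW))
to([.5305-.1*s,.087+.1*c,.075])
q=prof('scene',-54,70,5);p=prof('top',-60,80,5)
save(np.hstack([cv2.resize(q[150:290,330:450],(400,467)),cv2.resize(p[200:320,200:303],(400,467))]),'c6.png')
```

```text
t 12.45 tcp [0.5227 0.1654 0.0722] rpy [-146.42   89.51   41.83] zyaw -171.74 yaw err -0.06 -> spin about tool x(down) 0.001
shift tool cm, before spin [-0.27 -2.13  0.34]  after spin [-0.27 -2.13  0.34]
q [ 38.   17.2 -27.   -0.  -45.3 -29.7] F [ 0.43  7.22 -2.  ] open 0.06336944270355166
scene -54 32 z [12.8 14.4 15.9] col [59. 60. 61.]
scene -48 31 z [13.2 14.3 16. ] col [59. 60. 62.]
scene -42 33 z [13.6 14.6 16.2] col [51. 52. 53.]
scene -36 40 z [12.9 14.9 21. ] col [45. 46. 47.]
scene -30 26 z [12.5 14.6 22.3] col [44. 44. 45.]
scene -24 20 z [13.1 14.4 16.5] col [38. 38. 39.]
scene -18 9 z [-14.2 -12.5 -11. ] col [51. 52. 50.]
scene -12 24 z [-13.8 -12.6 -10.8] col [51. 53. 51.]
scene -6 11 z [-14.4 -12.8 -11.7] col [62. 62. 59.]
top -60 35 z [ 8.7 12.1 15.7] col [58. 59. 59.]
top -54 30 z [ 7.4 11.5 17.1] col [58. 58. 58.]
top -48 31 z [ 9.2 13.8 16.2] col [58. 59. 59.]
top -42 32 z [ 6.4 11.3 15.4] col [48. 49. 49.]
top -36 26 z [ 7.2 12.  16.7] col [34. 34. 35.]
top -30 5 z [ 9.2 11.1 13. ] col [26. 26. 27.]
```

View pics/c6.png

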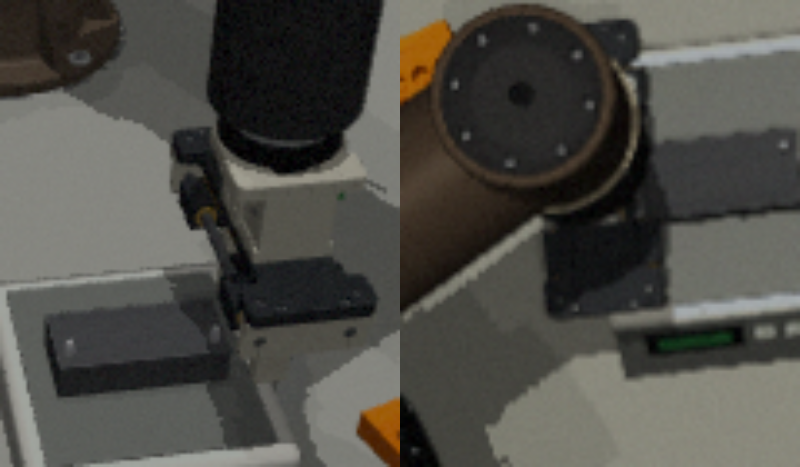

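Nine pictures viewed so far. The block is hidden behind the palm here, so I'll lift clear and check its tilt from depth numbers.

{"op": "move_arm", "data": {"commands": [[[-0.5,0,0,0],[-1,0,0,0],[-2,0,0,0],[-3,0,0,0],[-3,0,0,0],[0,0,0,0]]]}}

```text
clock: 13.15
tool_pos: [0.5229, 0.1639, 0.1706]
orientation: [-159.5, 89.4, 28.8]
force: [1.4, 0.6, -2.5]
opening: 0.0634
```

Run:
```python
from tilt import *
to([.5305,.087,.16])
for cam in('scene','top'):
    L,g,c,o,q=tilt(cam)
    m=(abs(L[:,0])<33)&(abs(L[:,1])<75)&(L[:,2]>-72)&(L[:,2]<64)&(L[:,2]+o['tool_pos'][2]*1000>100)
    A=L[m];print(cam,m.sum())
    for a in range(-75,75,10):
        k=(A[:,1]>=a)&(A[:,1]<a+10)
        if k.sum()>2:print(a,k.sum(),'z',np.percentile(A[k,2],[5,50,95]).round(),'x',np.percentile(A[k,0],[5,95]).round(),c[m][k].mean(0).round())
    save(q,cam+'7.png')
```

```text
t 13.15 tcp [0.5229 0.1639 0.1706] rpy [-159.5    89.43   28.78] zyaw -171.72 yaw err -0.08 -> spin about tool x(down) 0.0014
shift tool cm, before spin [1.03 7.73 0.37]  after spin [1.03 7.73 0.36]
q [ 38.   10.9 -20.5   0.1 -58.1 -29.7] F [ 1.44  0.61 -2.47] open 0.06337923358242684
scene 195
-15 4 z [ 1.  5. 10.] x [-32. -31.] [14. 24. 18.]
-5 7 z [44. 47. 48.] x [-33. -30.] [13. 13. 12.]
5 78 z [-49. -36. -16.] x [-26.  32.] [64. 64. 62.]
15 64 z [-47. -22.  15.] x [30. 33.] [76. 77. 74.]
25 42 z [-45. -21.  10.] x [30. 33.] [75. 76. 74.]
top 1
```

Run:
```python
import cv2
p=cv2.imread('pics/scene7.png');cv2.imwrite('pics/c7.png',cv2.resize(p[120:250,350:470],(554,600),interpolation=cv2.INTER_CUBIC))
```

```text
(no output)
```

View pics/c7.png

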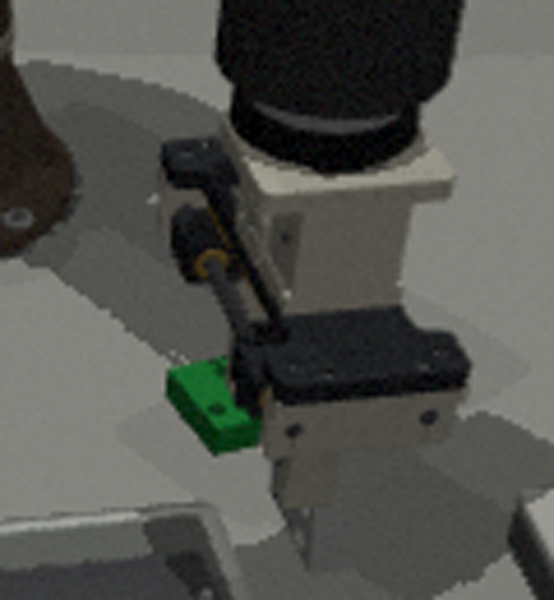

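Run:
```python
from tilt import *
L,g,c,o,q=tilt('scene')
m=(L[:,0]>24)&(L[:,0]<36)&(L[:,1]>0)&(L[:,1]<60)&(L[:,2]>-80)&(L[:,2]<40)
A=L[m]
for a in range(-80,40,6):
    k=(A[:,2]>=a)&(A[:,2]<a+6)
    if k.sum()>1:print(a,k.sum(),'y min,max',A[k,1].min().round(1),A[k,1].max().round(1))
m=(abs(L[:,0])<24)&(L[:,1]>-30)&(L[:,1]<60)&(L[:,2]>-80)&(L[:,2]<10)
A=L[m]
for a in range(-80,10,6):
    k=(A[:,2]>=a)&(A[:,2]<a+6)
    if k.sum()>1:print('inner',a,k.sum(),'y',np.percentile(A[k,1],[0,50,100]).round(1),'x',np.percentile(A[k,0],[0,100]).round(1))
```

```text
-50 18 y min,max 12.8 31.9
-44 23 y min,max 12.5 31.3
-38 21 y min,max 12.5 32.5
-32 26 y min,max 11.2 31.9
-26 18 y min,max 11.4 30.9
-20 24 y min,max 10.1 29.4
-14 17 y min,max 11.9 29.0
-8 11 y min,max 19.2 29.6
-2 12 y min,max 18.5 29.5
4 10 y min,max 19.1 28.3
10 12 y min,max 18.7 28.2
16 7 y min,max 19.2 26.7
inner -80 39 y [-29.8 -25.  -18.3] x [-23.6  23.7]
inner -74 10 y [-29.9 -27.9 -25.2] x [11.9 21.9]
inner -56 4 y [13.7 14.5 15.1] x [-18.3  10.2]
inner -50 17 y [12.6 13.5 15.7] x [-23.2  20.7]
inner -44 5 y [12.7 13.  14.2] x [-3.3  9.5]
inner -38 5 y [11.9 12.5 13.1] x [ 2.8 18. ]
inner -32 6 y [11.2 11.8 12.9] x [10.9 19. ]
inner -26 4 y [11.4 12.5 14.3] x [-19.7  22.5]
```

The block is about 4° past vertical with its B end down, but it has slipped about 20 mm sideways in the pads. I'll stand it on the bench just left of the heater, let go, and regrip it centrally. First I'll find clear bench there.

Run:
```python
from meas import *
p=cv2.imread('pics/top0.png');hsv=cv2.cvtColor(p,cv2.COLOR_BGR2HSV)
y=np.radians(8.2);H=np.array([[np.cos(y),np.sin(y)],[-np.sin(y),np.cos(y)]])
def corners(m,z,n):
    r=rect(m,z,n);b=cv2.boxPoints(r)-[530.5,87];print((b@H.T).round())
m=(hsv[...,0]<22)&(hsv[...,1]>120);m[:, :185]=0;m[:,235:]=0;m[:195]=0;m[255:]=0
corners(m,.02,'orange')
m=(p.min(2)>120);m[:,:145]=0;m[:,198:]=0;m[:258]=0;m[300:]=0
corners(m,.037,'slidebox')
m=(abs(hsv[...,0].astype(int)-60)<15)&(hsv[...,1]>120);m[:310]=0;m[365:]=0;m[:,200:]=m[:,200:]
corners(m,.02,'green near')
```

```text
orange [580.5 299.2] [119.1  65.8] 26.11 (191, 205, 37, 46)
[[ 13. 216.]
 [ 33. 153.]
 [146. 190.]
 [126. 253.]]
slidebox [427.1 397.6] [ 83.5 119.7] 6.21 (149, 264, 43, 33)
[[ -98.  383.]
 [-102.  264.]
 [ -18.  261.]
 [ -14.  381.]]
green near [263.8 220.2] [ 63.4 115.4] 20.39 (209, 324, 46, 34)
[[-288.  220.]
 [-264.  107.]
 [-202.  120.]
 [-226.  233.]]
```

{"op": "move_arm", "data": {"commands": [[[0,-0.4,0.3,0],[0,-0.8,0.7,0],[0,-0.9,0.8,0],[0,-0.9,0.8,0],[0,-0.9,0.8,0],[0,-0.9,0.8,0],[0,-0.7,0.6,0],[0,-0.4,0.2,0]]]}}

```text
clock: 14.1
tool_pos: [0.4613, 0.215, 0.1647]
orientation: [-125.2, 90.0, 63.1]
force: [0.3, 0.3, -2.9]
opening: 0.0633
```

{"op": "move_arm", "data": {"commands": [[[0.4,0,0,0],[0.8,0,0,0],[1.2,0,0,0],[1.5,0,0,0],[1.5,0,0,0],[1.2,0,0,0],[0.8,0,0,0],[0.3,0,0,0]]]}}

```text
clock: 14.9
tool_pos: [0.4618, 0.2137, 0.0863]
orientation: [38.2, 89.9, -133.5]
force: [-0.1, -0.6, -3.5]
opening: 0.0634
```

```bash
cat > side.py <<'E'
from tilt import *
to([.461,.217,.06])
L,g,c,o,q=tilt('scene')
tz=o['tool_pos'][2]*1000
m=(L[:,0]>24)&(L[:,0]<38)&(L[:,1]>0)&(L[:,1]<60)&(L[:,2]>-tz+3)&(L[:,2]<40)
A=L[m]
for a in range(-80,40,8):
    k=(A[:,2]>=a)&(A[:,2]<a+8)
    if k.sum()>1:print(a,k.sum(),'y min,max',A[k,1].min().round(1),A[k,1].max().round(1),'zmin',A[k,2].min().round(1))
E
python3 side.py
```

```text
t 14.9 tcp [0.4618 0.2137 0.0863] rpy [  38.24   89.89 -133.53] zyaw -171.77 yaw err -0.03 -> spin about tool x(down) 0.0005
shift tool cm, before spin [ 2.63 -0.34  0.03]  after spin [ 2.63 -0.34  0.03]
q [ 47.   13.2 -30.5  -0.  -46.4 -38.7] F [-0.14 -0.55 -3.52] open 0.06342455397510505
-56 5 y min,max 13.0 32.2 zmin -49.9
-48 25 y min,max 12.6 32.1 zmin -47.3
-40 24 y min,max 12.0 32.2 zmin -39.0
-32 22 y min,max 11.8 31.6 zmin -31.8
-24 21 y min,max 10.6 29.8 zmin -23.8
-16 22 y min,max 10.5 31.0 zmin -15.7
-8 11 y min,max 19.1 30.2 zmin -7.7
0 9 y min,max 19.6 26.0 zmin 0.3
8 12 y min,max 19.1 28.2 zmin 8.5
```

{"op": "move_arm", "data": {"commands": [[[0.8,0,0,0],[0.9,0,0,0],[0.6,0,0,0],[0.3,0,0,0],[0.2,0,0,0],[0.2,0,0,0],[0.1,0,0,0],[0,0,0,0]]]}}

```text
clock: 15.75
tool_pos: [0.4621, 0.2143, 0.0566]
orientation: [-153.2, 90.0, 35.0]
force: [0.1, 0.4, -2.4]
opening: 0.0637
```

{"op": "move_arm", "data": {"commands": [[[0.1,0,0,0],[0.1,0,0,0],[0,0,0,0]]]}}

```text
clock: 16.05
tool_pos: [0.4621, 0.2142, 0.0545]
orientation: [-12.6, 90.0, 175.7]
force: [-0.4, 0.6, -3.0]
opening: 0.0633
```

{"op": "move_arm", "data": {"commands": [[[0.1,0,0,0],[0.1,0,0,0],[0,0,0,0]]]}}

```text
clock: 16.35
tool_pos: [0.4621, 0.2143, 0.0525]
orientation: [60.6, 90.0, -111.1]
force: [0.4, 0.4, -3.0]
opening: 0.0638
```

{"op": "move_arm", "data": {"commands": [[[0.1,0,0,0],[0,0,0,0]]]}}

```text
clock: 16.55
tool_pos: [0.4622, 0.2143, 0.0523]
orientation: [173.5, 90.0, 1.7]
force: [-3.4, -0.7, 5.9]
opening: 0.0632
```

Contact with the bench. Its centre of mass lies over the foot, so I'll release and let it settle upright.

{"op": "move_arm", "data": {"commands": [[[0,0,0,0],[0,0,0,0],[0,0,0,0],[0,0,0,0],[0,0,0,0],[0,0,0,0]]], "jaw": 8.76}}

```text
clock: 17.15
tool_pos: [0.4621, 0.2143, 0.0515]
orientation: [38.9, 90.0, -132.9]
force: [-0.0, -0.8, -0.3]
opening: 0.0874
```

```bash
python3 side.py
```

```text
t 17.15 tcp [0.4621 0.2143 0.0515] rpy [  38.88   90.   -132.87] zyaw -171.75 yaw err -0.05 -> spin about tool x(down) 0.0008
shift tool cm, before spin [-0.85 -0.29  0.07]  after spin [-0.85 -0.29  0.07]
q [ 47.   15.9 -32.6   0.  -41.4 -38.7] F [-0.03 -0.77 -0.29] open 0.08738408197069401
-56 6 y min,max 1.3 44.1 zmin -48.5
-48 31 y min,max 3.2 54.9 zmin -48.0
-40 20 y min,max 14.0 31.9 zmin -39.6
-32 22 y min,max 13.2 33.5 zmin -31.9
-24 12 y min,max 14.7 34.1 zmin -23.4
-16 9 y min,max 26.0 34.2 zmin -15.3
-8 10 y min,max 25.8 35.7 zmin -7.8
0 10 y min,max 28.0 34.8 zmin 0.1
8 5 y min,max 26.4 33.9 zmin 10.1
```

The block stands upright on the bench, with its faces 14 to 33 mm to the left of the fingers. I'll recentre and regrip higher up.

{"op": "move_arm", "data": {"commands": [[[-0.6,0,0,0],[-1.1,0,0,0],[0,-0.8,0,0],[0,-0.8,0,0],[0,-0.8,0,0],[0,0,0,0]]]}}

```text
clock: 17.8
tool_pos: [0.4586, 0.2392, 0.0684]
orientation: [-168.5, 90.0, 19.8]
force: [0.3, -0.3, 0.3]
opening: 0.0874
```

{"op": "move_arm", "data": {"commands": [[[0,0,0,0],[0,0,0,0],[0,0,0,0],[0,0,0,0],[0,0,0,0],[0,0,0,0],[0,0,0,0],[0,0,0,0]]], "jaw": 5.5}}

```text
clock: 18.6
tool_pos: [0.4586, 0.2378, 0.0685]
orientation: [46.6, 90.0, -125.2]
force: [0.6, -1.9, -1.9]
opening: 0.064
```

Run:
```python
from tilt import *
to([.461,.217,.06])
L,g,c,o,q=tilt('scene')
tz=o['tool_pos'][2]*1000
m=(L[:,0]>24)&(L[:,0]<38)&(abs(L[:,1])<35)&(L[:,2]>-tz+6)&(L[:,2]<40)
A=L[m]
for a in range(-80,40,8):
    k=(A[:,2]>=a)&(A[:,2]<a+8)
    if k.sum()>1:print(a,k.sum(),'y min,max',A[k,1].min().round(1),A[k,1].max().round(1))
```

```text
t 18.6 tcp [0.4586 0.2378 0.0685] rpy [  46.58   89.98 -125.18] zyaw -171.76 yaw err -0.04 -> spin about tool x(down) 0.0008
shift tool cm, before spin [0.85 2.1  0.06]  after spin [0.85 2.1  0.06]
q [ 49.2  15.1 -30.8   0.  -44.1 -41. ] F [ 0.6  -1.9  -1.92] open 0.06396555309064161
-64 17 y min,max -11.1 7.6
-56 24 y min,max -11.3 8.4
-48 20 y min,max -11.3 7.6
-40 21 y min,max -12.1 8.3
-32 26 y min,max -13.1 6.3
-24 21 y min,max -13.9 8.0
-16 23 y min,max -12.8 7.9
-8 8 y min,max -13.0 -6.9
0 6 y min,max -13.7 -11.0
8 12 y min,max -13.9 -8.7
16 5 y min,max -14.1 -13.0
24 3 y min,max -14.3 -13.9
32 2 y min,max -14.2 -13.4
```

{"op": "move_arm", "data": {"commands": [[[-0.5,0,0,0],[-1.5,0,0,0],[-2.5,0,0,0],[-2.5,0,0,0],[-2.5,0,0,0],[-2,0,0,0],[-1,0.7,0,0],[0,1.5,-0.2,0]]]}}

```text
clock: 19.45
tool_pos: [0.4642, 0.2168, 0.1948]
orientation: [-141.2, 89.9, 47.2]
force: [0.8, -0.4, -3.6]
opening: 0.0637
```

{"op": "move_arm", "data": {"commands": [[[0,2.5,-0.3,0],[0,3.5,-0.4,0],[0,4,-0.5,0],[0,4,-0.5,0],[0,4,-0.5,0],[0,4,-0.5,0],[0,3.5,-0.3,0],[0,2.5,-0.2,0]]]}}

```text
clock: 20.25
tool_pos: [0.5345, -0.0592, 0.1918]
orientation: [-0.7, 89.8, -172.5]
force: [-0.2, 0.7, -3.6]
opening: 0.0638
```

{"op": "move_arm", "data": {"commands": [[[0,2.2,-0.1,0],[0,1.4,0,0],[0,0.7,0,0],[2,0,0,0],[2.5,0,0,0],[2.5,0,0,0],[2,0,0,0],[0.5,0,0,0]]]}}

```text
clock: 21.05
tool_pos: [0.5408, -0.0981, 0.096]
orientation: [-6.8, 89.7, -178.6]
force: [-0.8, 0.4, -3.4]
opening: 0.064
```

```bash
cat > vert.py <<'E'
from tilt import *
c,s=np.cos(np.radians(YAW)),np.sin(np.radians(YAW))
to([.542,-.098,.08])
L,g,cc,o,q=tilt('scene')
tz=o['tool_pos'][2]*1000
D=o['tool_pos'][:2]-[.5305,.087];print('heater xy mm',(1000*np.array([c*D[0]+s*D[1],-s*D[0]+c*D[1]])).round(1))
m=(L[:,0]>20)&(L[:,0]<38)&(abs(L[:,1])<45)&(L[:,2]>-tz+7)&(L[:,2]<40)&(cc.mean(1)>45)
A=L[m]
for a in range(-104,40,8):
    k=(A[:,2]>=a)&(A[:,2]<a+8)
    if k.sum()>1:print(a,k.sum(),'y min,max',A[k,1].min().round(1),A[k,1].max().round(1),'zmin',A[k,2].min().round(1))
E
python3 vert.py
```

```text
t 21.05 tcp [ 0.5408 -0.0981  0.096 ] rpy [  -6.85   89.74 -178.59] zyaw -171.74 yaw err -0.06 -> spin about tool x(down) 0.001
shift tool cm, before spin [ 1.6   0.   -0.13]  after spin [ 1.6   0.   -0.13]
q [ 10.1  16.  -24.8  -0.1 -49.5  -1.8] F [-0.85  0.43 -3.42] open 0.06397887563338636
heater xy mm [ -16.2 -184.7]
-72 7 y min,max -6.5 4.9 zmin -67.2
-64 19 y min,max -8.8 9.3 zmin -63.2
-56 24 y min,max -10.4 8.0 zmin -55.1
-48 24 y min,max -9.7 8.3 zmin -47.9
-40 21 y min,max -11.3 8.5 zmin -39.9
-32 23 y min,max -11.1 6.9 zmin -31.6
-24 27 y min,max -12.2 7.8 zmin -23.9
-16 16 y min,max -12.0 7.4 zmin -15.3
-8 4 y min,max -13.0 -11.1 zmin -5.4
8 3 y min,max -12.6 -12.2 zmin 8.7
```

{"op": "move_arm", "data": {"commands": [[[1.0,0,0,0],[0.8,0,0,0],[0.3,0,0,0],[0.1,0,0,0],[0.1,0,0,0],[0.1,0,0,0],[0,0,0,0]]]}}

```text
clock: 21.8
tool_pos: [0.5429, -0.0984, 0.0747]
orientation: [178.5, 90.0, 6.8]
force: [-0.4, -0.5, -2.6]
opening: 0.0641
```

{"op": "move_arm", "data": {"commands": [[[0.1,0,0,0],[0.1,0,0,0],[0,0,0,0]]]}}

```text
clock: 22.1
tool_pos: [0.5427, -0.0984, 0.0724]
orientation: [-2.4, 90.0, -174.2]
force: [-0.2, 0.0, -2.7]
opening: 0.0637
```

{"op": "move_arm", "data": {"commands": [[[0.1,0,0,0],[0.1,0,0,0],[0,0,0,0]]]}}

```text
clock: 22.4
tool_pos: [0.543, -0.0984, 0.0714]
orientation: [139.5, 90.0, -32.2]
force: [-2.2, 1.7, 6.9]
opening: 0.064
```

{"op": "move_arm", "data": {"commands": [[[0.05,0,0,0],[0,0.3,0,0],[0,0.3,0,0],[0,0.3,0,0],[0,0,0,0]]]}}

```text
clock: 22.9
tool_pos: [0.5449, -0.1071, 0.0713]
orientation: [-179.8, 89.9, 8.4]
force: [-3.5, 3.4, 7.6]
opening: 0.0634
```

```bash
python3 vert.py
```

```text
t 22.9 tcp [ 0.5449 -0.1071  0.0713] rpy [-179.83   89.89    8.44] zyaw -171.73 yaw err -0.07 -> spin about tool x(down) 0.0012
shift tool cm, before spin [-0.87 -0.94  0.15]  after spin [-0.87 -0.94  0.16]
q [  9.1  18.  -25.9   0.  -46.   -0.8] F [-3.52  3.37  7.56] open 0.06339088520884552
heater xy mm [ -13.4 -194.2]
-72 2 y min,max -1.3 8.0 zmin -64.1
-64 19 y min,max -3.3 15.8 zmin -62.3
-56 26 y min,max -4.9 15.4 zmin -55.9
-48 24 y min,max -4.4 14.5 zmin -47.0
-40 22 y min,max -6.2 12.2 zmin -39.1
-32 22 y min,max -7.5 12.4 zmin -31.5
-24 22 y min,max -7.3 10.7 zmin -23.7
-16 16 y min,max -8.8 11.1 zmin -15.6
```

{"op": "move_arm", "data": {"commands": [[[0.05,0.4,0,0],[0.05,0.4,0,0],[0.08,0.4,0,0],[0.1,0.4,0,0],[0,0,0,0]]]}}

```text
clock: 23.45
tool_pos: [0.5473, -0.1234, 0.0689]
orientation: [160.4, 89.9, -11.4]
force: [-2.6, 1.0, 10.6]
opening: 0.0635
```

```bash
python3 vert.py
```

```text
t 23.45 tcp [ 0.5473 -0.1234  0.0689] rpy [160.36  89.89 -11.36] zyaw -171.72 yaw err -0.08 -> spin about tool x(down) 0.0015
shift tool cm, before spin [-1.11 -2.59  0.15]  after spin [-1.11 -2.59  0.16]
q [  7.3  18.7 -25.3   0.  -45.9   0.9] F [-2.58  0.95 10.58] open 0.06346382018758841
heater xy mm [ -13.4 -210.7]
-64 15 y min,max 11.2 31.7 zmin -61.1
-56 25 y min,max 9.4 30.4 zmin -55.9
-48 23 y min,max 7.6 28.2 zmin -47.8
-40 24 y min,max 5.9 26.4 zmin -39.7
-32 26 y min,max 2.1 24.3 zmin -31.2
-24 26 y min,max 0.5 22.2 zmin -23.9
-16 18 y min,max 0.7 20.6 zmin -15.8
-8 8 y min,max 12.3 17.1 zmin -7.9
0 4 y min,max 12.9 15.3 zmin 0.8
8 3 y min,max 11.4 13.6 zmin 9.4
```

{"op": "move_arm", "data": {"commands": [[[0.07,0.4,0,0],[0.1,0.4,0,0],[0.12,0.4,0,0],[0.15,0.4,0,0],[0.17,0.4,0,0],[0.2,0.4,0,0],[0.22,0.4,0,0],[0.25,0.4,0,0]]]}}

```text
clock: 24.3
tool_pos: [0.552, -0.1554, 0.0561]
orientation: [147.3, 89.9, -24.4]
force: [-3.0, -1.0, 9.5]
opening: 0.064
```

```bash
python3 vert.py
```

```text
t 24.3 tcp [ 0.552  -0.1554  0.0561] rpy [147.3   89.87 -24.4 ] zyaw -171.69 yaw err -0.11 -> spin about tool x(down) 0.0019
shift tool cm, before spin [-2.39 -5.82  0.15]  after spin [-2.39 -5.82  0.17]
q [  3.9  20.6 -24.4   0.1 -44.9   4.4] F [-2.97 -0.98  9.55] open 0.06399218893493672
heater xy mm [ -13.3 -243. ]
-48 5 y min,max 39.0 43.7 zmin -45.5
-40 10 y min,max 35.0 44.0 zmin -39.4
-32 22 y min,max 28.9 44.6 zmin -31.6
-24 28 y min,max 20.8 44.8 zmin -23.7
-16 29 y min,max 18.9 43.3 zmin -15.5
-8 41 y min,max 11.0 37.4 zmin -7.8
0 23 y min,max 11.3 31.3 zmin 0.5
8 10 y min,max 12.0 27.3 zmin 8.1
```

{"op": "move_arm", "data": {"commands": [[[0.3,0.42,0,0],[0.33,0.4,0,0],[0.36,0.38,0,0],[0.4,0.35,0,0],[0.45,0.33,0,0],[0.45,0.28,0,0],[0.45,0.25,0,0],[0,0,0,0]]]}}

```text
clock: 25.15
tool_pos: [0.5562, -0.1798, 0.0282]
orientation: [147.9, 89.8, -23.9]
force: [0.4, -3.8, 3.9]
opening: 0.0636
```

```bash
sed -i 's/<45)/<100)/' vert.py; python3 vert.py
```

```text
t 25.15 tcp [ 0.5562 -0.1798  0.0282] rpy [147.87  89.81 -23.86] zyaw -171.72 yaw err -0.08 -> spin about tool x(down) 0.0013
shift tool cm, before spin [-5.2  -8.29  0.21]  after spin [-5.2  -8.29  0.22]
q [  1.3  23.5 -24.4   0.1 -41.8   6.9] F [ 0.37 -3.83  3.88] open 0.0635684787147885
heater xy mm [ -12.6 -267.8]
-24 7 y min,max 63.5 75.0 zmin -19.6
-16 28 y min,max 50.6 79.7 zmin -15.8
-8 58 y min,max 39.8 83.1 zmin -7.7
0 76 y min,max 22.9 74.3 zmin 0.2
8 33 y min,max 25.3 54.9 zmin 8.0
16 13 y min,max 37.2 44.4 zmin 16.2
```

{"op": "move_arm", "data": {"commands": [[[0.4,0.25,0,0],[0.4,0.2,0,0],[0.4,0.15,0,0],[0.3,0.1,0,0],[0.2,0.05,0,0],[0.1,0,0,0],[0,0,0,0]]]}}

```text
clock: 25.9
tool_pos: [0.5557, -0.186, 0.0089]
orientation: [-164.8, 90.0, 23.4]
force: [1.9, -2.6, 2.7]
opening: 0.0638
```

```bash
python3 vert.py
```

```text
t 25.9 tcp [ 0.5557 -0.186   0.0089] rpy [-164.84   89.99   23.42] zyaw -171.75 yaw err -0.05 -> spin about tool x(down) 0.0009
shift tool cm, before spin [-7.11 -8.9   0.09]  after spin [-7.11 -8.9   0.1 ]
q [  0.6  25.2 -24.9  -0.  -39.8   7.7] F [ 1.92 -2.57  2.74] open 0.06378320301829632
heater xy mm [ -14.  -273.8]
-8 2 y min,max 67.3 83.1 zmin -1.2
0 37 y min,max 38.4 85.7 zmin 0.0
8 66 y min,max 36.6 89.6 zmin 8.1
16 91 y min,max 37.3 86.8 zmin 16.2
24 31 y min,max 36.1 66.7 zmin 24.0
```

Now about 10° from flat and the fingertips are nearly on the mat. Releasing here would let it drop, so I'll level it in the grip by touching its B end on the housing's right edge. Then I'll go straight to the stage, where the fingers can straddle it.

{"op": "move_arm", "data": {"commands": [[[-0.5,0,0,0],[-1.5,0,0,0],[-2.5,0,0,0],[-2.5,0,0,0],[-2,0,0,0],[-0.5,-1,-0.2,0],[0,-2,-0.4,0],[0,-3,-0.5,0]]]}}

```text
clock: 26.75
tool_pos: [0.5564, -0.1245, 0.103]
orientation: [-19.8, 89.9, 168.4]
force: [0.9, -0.2, -3.0]
opening: 0.0637
```

{"op": "move_arm", "data": {"commands": [[[0,-3,-0.3,0],[0,-2,0,0],[0,-0.9,0,0],[0,0,0,0],[0,0,0,0]]]}}

```text
clock: 27.25
tool_pos: [0.5517, -0.0663, 0.1035]
orientation: [-2.5, 89.9, -174.3]
force: [-0.2, -0.2, -2.9]
opening: 0.0641
```

```bash
cat > flat.py <<'E'
from tilt import *
c,s=np.cos(np.radians(YAW)),np.sin(np.radians(YAW))
to([.5305,.087,.15])
o=get_obs();D=o['tool_pos'][:2]-[.5305,.087];print('heater xy mm',(1000*np.array([c*D[0]+s*D[1],-s*D[0]+c*D[1]])).round(1))
for cam in('scene','top'):
    L,g,cc,o,q=tilt(cam);hz=L[:,2]+o['tool_pos'][2]*1000
    m=(abs(L[:,0])<30)&(L[:,1]>-70)&(L[:,1]<110)&(L[:,2]<45)&(L[:,2]>-5)&g&(hz>66);A=L[m]
    out=[]
    for a in range(-70,110,10):
        k=(A[:,1]>=a)&(A[:,1]<a+10)
        if k.sum()>4: out.append((a+5,int(k.sum()),*np.percentile(A[k,2],[20,80]).round(1)))
    print(cam,[tuple(float(v) for v in t) for t in out])
    r=(A[:,1]>40)
    if r.sum()>10:
        f=np.polyfit(A[r,1],A[r,2],1)
        for _ in range(5):
            e=A[r,2]-np.polyval(f,A[r,1]);k=abs(e)<3;f=np.polyfit(A[r,1][k],A[r,2][k],1)
        print('slope deg',np.degrees(np.arctan(f[0])).round(1),'z at 0',f[1].round(1),'y end',A[r,1].max().round(1),'x',A[r,0].min().round(),A[r,0].max().round())
E
python3 flat.py
```

```text
t 27.25 tcp [ 0.5517 -0.0663  0.1035] rpy [  -2.54   89.92 -174.26] zyaw -171.72 yaw err -0.08 -> spin about tool x(down) 0.0014
shift tool cm, before spin [ -4.65 -15.47  -0.1 ]  after spin [ -4.65 -15.47  -0.08]
q [ 13.3  15.9 -23.7  -0.  -50.4  -5. ] F [-0.23 -0.16 -2.94] open 0.06406697138450608
heater xy mm [  -0.8 -154.7]
scene [(55.0, 66.0, 20.1, 23.7), (65.0, 84.0, 17.4, 20.6), (75.0, 85.0, 16.8, 19.7), (85.0, 78.0, 14.1, 16.4)]
slope deg -10.9 z at 0 32.1 y end 104.8 x -30.0 30.0
top [(35.0, 28.0, 22.5, 28.4), (45.0, 31.0, 18.9, 22.8), (55.0, 30.0, 15.5, 22.9), (65.0, 26.0, 12.8, 19.9), (75.0, 28.0, 12.3, 18.4), (85.0, 22.0, 12.1, 16.4)]
slope deg -9.0 z at 0 28.4 y end 88.4 x -30.0 -9.0
```

{"op": "move_arm", "data": {"commands": [[[1.5,0,0,0],[1.5,0,0,0],[1,0,0,0],[0.4,0,0,0],[0.2,0,0,0],[0.2,0,0,0],[0.2,0,0,0],[0,0,0,0]]]}}

```text
clock: 28.15
tool_pos: [0.553, -0.0662, 0.0545]
orientation: [179.2, 89.9, 7.4]
force: [1.2, -3.2, 2.3]
opening: 0.0637
```

```bash
python3 flat.py
```

```text
t 28.15 tcp [ 0.553  -0.0662  0.0545] rpy [179.17  89.92   7.42] zyaw -171.75 yaw err -0.05 -> spin about tool x(down) 0.0009
shift tool cm, before spin [-9.550e+00 -1.549e+01  1.000e-02]  after spin [ -9.55 -15.49   0.02]
q [ 13.3  19.4 -26.6   0.  -43.9  -5.1] F [ 1.17 -3.19  2.33] open 0.06365431029773996
heater xy mm [   0.4 -154.9]
scene [(45.0, 9.0, 28.8, 33.7), (55.0, 80.0, 27.6, 30.2), (65.0, 79.0, 25.6, 28.2), (75.0, 81.0, 25.9, 28.8), (85.0, 84.0, 24.5, 27.1), (95.0, 8.0, 23.2, 25.5), (105.0, 13.0, 36.5, 42.3)]
slope deg -4.8 z at 0 33.0 y end 109.9 x -30.0 30.0
top [(35.0, 23.0, 22.9, 30.3), (45.0, 23.0, 24.8, 30.6), (55.0, 24.0, 21.6, 27.9), (65.0, 21.0, 20.1, 26.3), (75.0, 24.0, 20.0, 26.9), (85.0, 18.0, 20.1, 25.2)]
slope deg -6.5 z at 0 31.8 y end 90.9 x -30.0 -12.0
```

{"op": "move_arm", "data": {"commands": [[[0.2,0,0,0],[0.2,0,0,0],[0.15,0,0,0],[0,0,0,0]]]}}

```text
clock: 28.65
tool_pos: [0.5523, -0.0662, 0.0483]
orientation: [-55.6, 90.0, 132.6]
force: [2.6, -1.6, 1.4]
opening: 0.0635
```

```bash
python3 flat.py
```

```text
t 28.65 tcp [ 0.5523 -0.0662  0.0483] rpy [-55.64  89.99 132.61] zyaw -171.76 yaw err -0.04 -> spin about tool x(down) 0.0008
shift tool cm, before spin [-10.17 -15.48  -0.04]  after spin [-10.17 -15.48  -0.02]
q [ 13.3  19.9 -26.9  -0.  -43.2  -5.1] F [ 2.56 -1.62  1.44] open 0.0634546165406206
heater xy mm [  -0.2 -154.7]
scene [(45.0, 18.0, 32.3, 35.7), (55.0, 81.0, 31.5, 34.4), (65.0, 83.0, 30.5, 33.2), (75.0, 79.0, 31.7, 33.7), (85.0, 84.0, 30.4, 32.7), (95.0, 14.0, 30.7, 31.7), (105.0, 6.0, 40.6, 44.7)]
slope deg -1.3 z at 0 33.9 y end 109.8 x -30.0 30.0
top [(35.0, 21.0, 27.5, 34.8), (45.0, 25.0, 27.6, 35.4), (55.0, 23.0, 26.7, 32.0), (65.0, 22.0, 27.2, 30.8), (75.0, 22.0, 26.2, 34.1), (85.0, 19.0, 27.4, 32.8)]
slope deg -2.9 z at 0 33.5 y end 89.8 x -30.0 -12.0
```

{"op": "move_arm", "data": {"commands": [[[0.12,0,0,0],[0,0,0,0],[-0.5,0,0,0],[-1.5,0,0,0],[-2.5,0,0,0],[-3,0,0,0],[-1.7,0,0,0],[0,-1,0,0]]]}}

```text
clock: 29.55
tool_pos: [0.5517, -0.0564, 0.1416]
orientation: [-176.2, 89.8, 12.1]
force: [0.6, -0.3, -3.9]
opening: 0.0637
```

{"op": "move_arm", "data": {"commands": [[[0,-2,0,0],[0,-3,0,0],[0,-3,0,0],[0,-2,0,0],[0,-1.2,0,0],[0,0,0,0],[0,0,0,0]]]}}

```text
clock: 30.25
tool_pos: [0.5342, 0.0543, 0.1387]
orientation: [11.3, 89.9, -160.4]
force: [-0.6, -0.3, -2.9]
opening: 0.0636
```

```bash
python3 flat.py
python3 - <<'E'
from h import *
q,_=snapshot('scene');save(q,'s8.png');p,_=snapshot('top');save(p,'t8.png')
a=cv2.resize(q[190:290,320:430],(440,400),interpolation=cv2.INTER_CUBIC);b=cv2.resize(p[205:295,250:325],(333,400),interpolation=cv2.INTER_CUBIC)
save(np.hstack([a,b]),'c8.png')
E
```

```text
t 30.25 tcp [0.5342 0.0543 0.1387] rpy [  11.3    89.91 -160.42] zyaw -171.71 yaw err -0.09 -> spin about tool x(down) 0.0015
shift tool cm, before spin [-1.13 -3.28 -0.1 ]  after spin [-1.13 -3.28 -0.1 ]
q [ 26.7  12.  -23.6  -0.  -54.4 -18.4] F [-0.56 -0.3  -2.87] open 0.0635637701920538
heater xy mm [ -1.  -32.9]
scene [(65.0, 20.0, 30.1, 33.0), (75.0, 80.0, 31.4, 33.6), (85.0, 78.0, 30.7, 32.8), (95.0, 9.0, 30.5, 31.8)]
slope deg -2.1 z at 0 35.2 y end 91.6 x -30.0 30.0
top [(35.0, 10.0, 28.0, 34.9), (45.0, 19.0, 27.6, 32.5), (55.0, 15.0, 28.0, 33.2), (65.0, 9.0, 27.4, 30.7), (75.0, 6.0, 26.5, 35.4)]
slope deg -2.3 z at 0 31.7 y end 78.3 x -30.0 -17.0
```

View pics/c8.png

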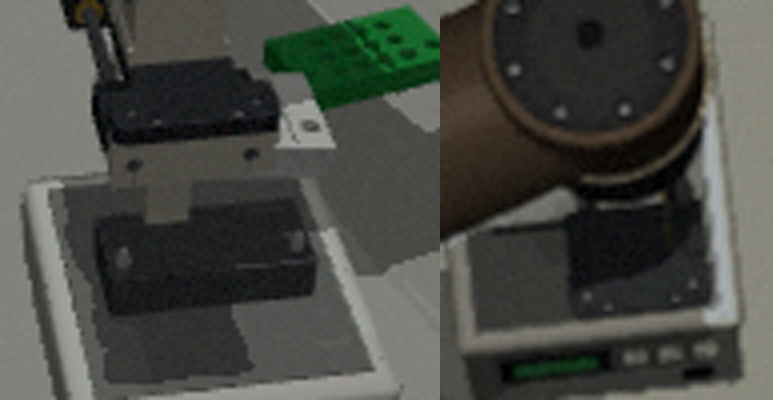

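The last crop shows the block level with its bays up, hole_b near scene pixel (397,222), and the pin tips near (394,250) and (351,254). I'll refine these numerically.

Run:
```python
from plan import *
q=cv2.imread('pics/s8.png');g=cv2.cvtColor(q,cv2.COLOR_BGR2GRAY).astype(float)
c,s=np.cos(np.radians(YAW)),np.sin(np.radians(YAW));H=np.array([[c,s],[-s,c]])
o,_=tool();t=o['tool_pos']
print(g[216:228,388:406].astype(int))
print(g[244:256,388:400].astype(int));print(g[248:260,345:357].astype(int))
def cen(v0,v1,u0,u1,dark):
    w=g[v0:v1,u0:u1];w=np.clip((w.max()*.75-w) if dark else (w-np.median(w)-12),0,None)
    V,U=np.mgrid[v0:v1,u0:u1];return (U*w).sum()/w.sum(),(V*w).sum()/w.sum()
h=cen(219,225,394,401,True)
P=onplane('scene',*h,t[2]+.0297);print('hole px',h,'heater',(H@(P[:2]-[.5305,.087])*1000).round(1),'rel tcp',(H@(P[:2]-t[:2])*1000).round(1))
for n,b in(('L',(244,256,389,399)),('R',(248,260,346,356))):
    u=cen(*b,False);
    for z in(.091,):
        P=onplane('scene',*u,z);print('pin',n,u,z,(H@(P[:2]-[.5305,.087])*1000).round(1))
```

```text
[[ 24  41  93 108 152 154 154 154 156 155 153  96  32  36  38  36  43  53]
 [ 28  38 100 153 155 152 154 153 154 156 155 147  45  59  66  73  73  75]
 [ 29  29  86 123 141 152 153 153 152 153 154 151 111  74  72  74  74  73]
 [ 11  36 119 113 152 153 153 153 153 154 154 153 148  71  74  76  75  69]
 [ 14  50 151 134 123 155 150 117  93  89 110 139 151 111  75  77  71  74]
 [ 11  51 152 149 120 153 147 110  86  99  79  86 149 114  74  76  73  71]
 [ 15  59 139 147 118 154 153 134  98  75  70  93 135 150 112  70  73  74]
 [ 74  84 139 153 150 121 154 154 151 151 151 150 153 152 112  75  75  76]
 [ 78  86 138 153 149  96 153 153 154 155 153 155 153 153 148  71  74  74]
 [ 76  91 153 155 154 149 119 153 152 153 153 154 152 152 150 111  74  72]
 [ 96 142 143 144 152 153 150 151 152 150 153 152 151 153 152 146  72  74]
 [ 76  87  86  88  83  86  85  89  89  90  86  83  83  87  89  87  75  74]]
[[ 27  32  30  34  32  33  31  44  58  63  82 106]
 [ 28  34  30  29  31  32  33  47  57  56  62 104]
 [ 25  24  34  35  28  30  34  34  55  58  58  80]
 [ 29  34  32  33  33  34  52  42  50  54  57 
[... 472 characters left out ...]
 32 34 27 29 27 36]
 [36 28 30 28 29 32 30 33 27 28 35 34]
 [18 28 33 30 27 32 43 32 34 27 36 30]
 [12 35 32 33 42 75 79 32 31 29 31 30]
 [18 35 32 39 52 71 74 44 34 32 31 31]
 [ 9 33 40 41 61 67 66 55 31 31 32 27]
 [19 16 33 37 61 66 62 63 32 28 31 34]
 [17 20 38 33 57 65 59 41 24 35 30 29]
 [18 29 35 34 40 41 44 32 32 31 32 32]
 [15 17 35 31 39 40 35 30 27 31 32 29]
 [23 21 26 31 39 37 37 28 35 35 38 39]]
hole px (np.float64(397.3664495114007), np.float64(221.23534201954396)) heater [11.7 50.2] rel tcp [12.2 83.8]
pin L (np.float64(396.0690846286701), np.float64(248.82210708117444)) 0.091 [13.3 55.2]
pin R (np.float64(350.37993920972644), np.float64(253.93009118541033)) 0.091 [ 14.5 -48.1]
```

{"op": "move_arm", "data": {"commands": [[[0.8,0,-0.12,0],[1.5,0,0,0],[1.2,0,0,0],[0.8,0,0,0],[0.3,0,0,0],[0,0,0,0]]]}}

```text
clock: 31.05
tool_pos: [0.5358, 0.0545, 0.0929]
orientation: [22.4, 89.9, -149.3]
force: [0.2, -0.1, -2.7]
opening: 0.0639
```

Run:
```python
from plan import *
c,s=np.cos(np.radians(YAW)),np.sin(np.radians(YAW));H=np.array([[c,s],[-s,c]])
o,_=tool();t=o['tool_pos'];print(t,o['force'],(H@(t[:2]-[.5305,.087])*1000).round(1))
q,_=snapshot('scene');save(q,'s9.png');g=cv2.cvtColor(q,cv2.COLOR_RGB2GRAY).astype(float)
# block top outer (+y) face: bright mask on plane
z=t[2]+.0297;m=(g>125).astype(np.uint8);m[:, :385]=0;m[:,412:]=0;m[:215]=0;m[255:]=0
m=cv2.morphologyEx(m,cv2.MORPH_CLOSE,np.ones((5,5)))
cs,_=cv2.findContours(m,0,cv2.CHAIN_APPROX_NONE);k=max(cs,key=cv2.contourArea);print(cv2.boundingRect(k))
P=np.array([H@(onplane('scene',u,v,z)[:2]-[.5305,.087])*1000 for u,v in k[:,0]]);print('heater x',P[:,0].min(),P[:,0].max(),'y',P[:,1].min(),P[:,1].max())
# end edge line
e=P[(P[:,1]>P[:,1].max()-6)&(abs(P[:,0])<25)];f=np.polyfit(e[:,0],e[:,1],1);print('end edge y=',f[1],'slope deg',np.degrees(np.arctan(f[0])))
```

```text
[0.53584977 0.05446478 0.09286298] [ 0.19610894 -0.07861879 -2.65524629] [  0.7 -33. ]
(388, 231, 14, 13)
heater x -10.447082248225167 29.897137551378627 y 30.68416395947044 58.516825340349946
end edge y= 56.85279171976779 slope deg 2.493519016992883
```

{"op": "move_arm", "data": {"commands": [[[0.2,0,0,0],[0.2,0,0,0],[0.2,0,0,0],[0.1,0,0,0],[0.1,0,0,0],[0,0,0,0]]]}}

```text
clock: 31.7
tool_pos: [0.5359, 0.0546, 0.0852]
orientation: [11.7, 90.0, -160.1]
force: [-0.3, 0.7, -2.4]
opening: 0.0636
```

{"op": "move_arm", "data": {"commands": [[[0.1,0,0,0],[0.1,0,0,0],[0,0,0,0]]]}}

```text
clock: 32.0
tool_pos: [0.5359, 0.0546, 0.0832]
orientation: [13.3, 90.0, -158.4]
force: [0.5, 0.4, -2.6]
opening: 0.0636
```

No contact force below pin-top height, so the pins are entering the holes. I'll keep lowering.

{"op": "move_arm", "data": {"commands": [[[0.1,0,0,0],[0.1,0,0,0],[0.1,0,0,0],[0.1,0,0,0],[0,0,0,0]]]}}

```text
clock: 32.5
tool_pos: [0.5362, 0.0549, 0.0793]
orientation: [-143.7, 90.0, 44.5]
force: [0.5, 2.6, -2.2]
opening: 0.064
```

{"op": "move_arm", "data": {"commands": [[[0.1,0,0,0],[0.1,0,0,0],[0.1,0,0,0],[0,0,0,0]]]}}

```text
clock: 32.9
tool_pos: [0.5361, 0.0548, 0.0763]
orientation: [-144.2, 90.0, 44.1]
force: [-0.1, 4.1, -2.3]
opening: 0.0636
```

{"op": "move_arm", "data": {"commands": [[[0.1,-0.05,0,0],[0.1,0,0,0],[0,0,0,0]]]}}

```text
clock: 33.2
tool_pos: [0.536, 0.0549, 0.0744]
orientation: [80.9, 90.0, -90.8]
force: [-0.7, 1.7, 0.8]
opening: 0.0635
```

{"op": "move_arm", "data": {"commands": [[[0.1,0,0,0],[0,0,0,0]]]}}

```text
clock: 33.4
tool_pos: [0.536, 0.0548, 0.0735]
orientation: [89.1, 90.0, -82.7]
force: [0.8, -0.8, 1.7]
opening: 0.0636
```

```bash
python3 flat.py
```

```text
t 33.4 tcp [0.536  0.0548 0.0735] rpy [ 89.07  89.98 -82.68] zyaw -171.75 yaw err -0.05 -> spin about tool x(down) 0.0008
shift tool cm, before spin [-7.65 -3.27  0.08]  after spin [-7.65 -3.27  0.08]
q [ 26.7  16.6 -27.7   0.  -45.7 -18.5] F [ 0.83 -0.82  1.68] open 0.06355092138709297
heater xy mm [  0.8 -32.7]
scene [(55.0, 5.0, 35.1, 36.9), (65.0, 43.0, 31.8, 35.0), (75.0, 82.0, 33.1, 35.1), (85.0, 80.0, 32.3, 34.7), (95.0, 11.0, 31.8, 32.8)]
slope deg -1.4 z at 0 35.6 y end 91.9 x -30.0 30.0
top [(35.0, 7.0, 30.1, 33.0), (45.0, 16.0, 28.7, 33.6), (55.0, 12.0, 29.6, 34.9), (65.0, 5.0, 26.7, 30.4)]
slope deg 0.3 z at 0 28.8 y end 70.5 x -30.0 -19.0
```

{"op": "move_arm", "data": {"commands": [[[0.1,0,0,0],[0.1,0,0,0],[0,0,0,0]]]}}

```text
clock: 33.8
tool_pos: [0.5359, 0.0549, 0.0713]
orientation: [69.1, 90.0, -102.6]
force: [0.6, -2.1, 1.2]
opening: 0.0639
```

{"op": "move_arm", "data": {"commands": [[[0.1,0,0,0],[0.05,0,0,0],[0,0,0,0]]]}}

```text
clock: 34.1
tool_pos: [0.5359, 0.0551, 0.0698]
orientation: [25.6, 90.0, -146.2]
force: [1.3, -2.5, 1.2]
opening: 0.064
```

```bash
python3 flat.py
```

```text
t 34.1 tcp [0.5359 0.0551 0.0698] rpy [  25.59   89.99 -146.16] zyaw -171.75 yaw err -0.05 -> spin about tool x(down) 0.0008
shift tool cm, before spin [-8.02 -3.23  0.08]  after spin [-8.02 -3.23  0.08]
q [ 26.7  16.9 -27.9   0.  -45.2 -18.5] F [ 1.28 -2.52  1.18] open 0.06399262767737274
heater xy mm [  0.8 -32.4]
scene [(55.0, 10.0, 36.1, 39.3), (65.0, 52.0, 34.2, 36.6), (75.0, 89.0, 36.0, 38.4), (85.0, 82.0, 36.5, 38.2), (95.0, 9.0, 35.3, 36.8)]
slope deg 3.1 z at 0 32.9 y end 91.3 x -30.0 30.0
top [(35.0, 9.0, 29.7, 37.1), (45.0, 12.0, 30.8, 35.8), (55.0, 10.0, 27.2, 34.0), (65.0, 5.0, 31.9, 36.1)]
slope deg -1.0 z at 0 34.1 y end 72.7 x -30.0 -19.0
```

{"op": "move_arm", "data": {"commands": [[[0.1,0,0,0],[0,0,0,0]]]}}

```text
clock: 34.4
tool_pos: [0.5359, 0.0551, 0.0688]
orientation: [-133.1, 90.0, 55.1]
force: [1.0, -2.3, 1.8]
opening: 0.0633
```

{"op": "move_arm", "data": {"commands": [[[0.1,0,0,0],[0,0,0,0]]]}}

```text
clock: 34.6
tool_pos: [0.5359, 0.0551, 0.0678]
orientation: [12.4, 90.0, -159.4]
force: [0.4, -2.3, 2.2]
opening: 0.0641
```

{"op": "move_arm", "data": {"commands": [[[0,0,0,0],[0,0,0,0],[0,0,0,0],[0,0,0,0],[0,0,0,0],[0,0,0,0]]], "jaw": 8.76}}

```text
clock: 35.2
tool_pos: [0.5359, 0.0551, 0.0678]
orientation: [-124.1, 90.0, 64.2]
force: [0.3, -0.8, 0.2]
opening: 0.0873
```

{"op": "move_arm", "data": {"commands": [[[-0.5,0,0,0],[-1.5,0,0,0],[-3,0,0,0],[-4,0,0,0],[-4,0,0,0],[0,0,4,0],[0,0,4,0],[0,0,4,0]]]}}

```text
clock: 36.0
tool_pos: [0.4159, 0.0375, 0.1981]
orientation: [-139.6, 90.0, 48.6]
force: [0.2, 0.7, 0.2]
opening: 0.0874
```

```bash
cat > fin.py <<'E'
from tilt import *
from meas import rect
c,s=np.cos(np.radians(YAW)),np.sin(np.radians(YAW));Hm=np.array([[c,s,0],[-s,c,0],[0,0,1]])
for cam in('scene','top'):
    L,g,cc,o,q=tilt(cam);W=(L/1000@Hm)+o['tool_pos'];P=((W-[.5305,.087,0])@Hm.T)*1000
    m=(abs(P[:,0])<40)&(abs(P[:,1])<70)&(P[:,2]>98)&(P[:,2]<118);A=P[m];print(cam,m.sum())
    if m.sum()<40: continue
    M=np.c_[A[:,:2],np.ones(len(A))];k=np.ones(len(A),bool)
    for _ in range(8):
        f=np.linalg.lstsq(M[k],A[k,2],rcond=None)[0];k=abs(A[:,2]-M@f)<2.5
    print('plane tilt deg x,y',np.degrees(f[:2]).round(2),'z centre',f[2].round(1),'x',np.percentile(A[k,0],[1,99]).round(1),'y',np.percentile(A[k,1],[1,99]).round(1))
    r=cv2.minAreaRect(A[k,:2].astype(np.float32));print(r)
    st=(abs(P[:,0])<24)&(abs(P[:,1])<70)&(P[:,2]>80)&(P[:,2]<92);save(q,cam+'9.png')
q=cv2.imread('pics/scene9.png');cv2.imwrite('pics/c9.png',cv2.resize(q[190:310,310:430],(600,600),interpolation=cv2.INTER_CUBIC))
E
python3 fin.py
```

```text
scene 1185
plane tilt deg x,y [ 0.11 -0.41] z centre 104.9 x [-31.3  34.8] y [-57.3  56.9]
((2.184173583984375, 0.32851409912109375), (116.74183654785156, 70.0822982788086), 89.68778228759766)
top 645
plane tilt deg x,y [-1.68 -0.85] z centre 103.0 x [-30.7  31.1] y [-57.5  56.1]
((0.25205230712890625, -0.8959159851074219), (63.12704849243164, 116.01366424560547), 1.3574318885803223)
```

View pics/c9.png

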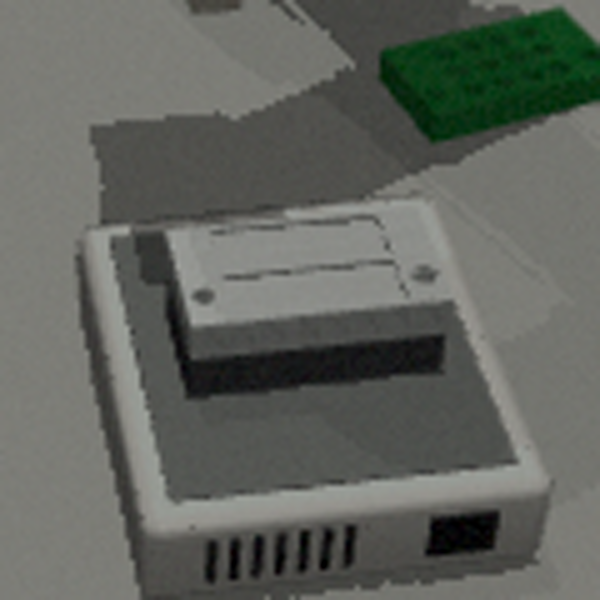

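The block lies flat with both slide bays up (around crop (290,260)), the pins are visible in both holes, and its edges are parallel to the stage. Handing in.

```bash
python3 -c "
from plant import *
print(close_job())"
```

```text
the job is handed in; nothing more can be done
None
```

The block is turned over and back on the stage with its slide bays up, both pins in their holes, and the gripper open and well clear. I handed the job in at about 36 s on the robot's clock; it reports no verdict.

**How it was turned:** The tool can only spin about the vertical, so I turned the block in the grip.
1. I tipped it by hooking one end on the heater housing's right edge, then pushed it to vertical against the housing's left wall.
2. It slipped about 20 mm sideways in the pads. I stood it on the bench to the left of the heater, let go, and regripped it.
3. I laid it over on the mat, levelled it on the housing edge, and lowered it over the pins with light force.

**Last checks:**

| Check | Scene camera | Top camera |
|---|---|---|
| Block top height (105 mm if seated) | 104.9 mm | 103.0 mm (it read 102 mm for the seated block at the start) |
| Tilt of the top face | 0.4° or less | 1.7° about one axis, noisier |
| Centre relative to the stage centre I measured | 0.3 mm along y, 2.2 mm along x | within 1 mm |
| Squareness to the heater | 0.3° off | 1.4° off |

- **Disagreements:** The scene camera's 2.2 mm in x looks like side-face points in the fit, since the fitted width came out at 70 mm rather than 64 mm. Both readings are within the allowed 4 mm. The two tilt and squareness readings also differ, but all are within the limits.
- **Odd behaviour at the end:** While I pressed the block home, the fingers kept sinking about 7 mm at low force, so the pads probably slid down its sides.
- **Not measured:** I did not re-measure the dishes, tube rack and slide box at the end. None was touched as far as the forces and pictures showed.

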